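Pack the computer upgrade kit tray

TASK

Pack the upgrade kit: put the full-length memory module, the long SSD stick, the processor and the heat sink from the mat into the black kit tray, each right way up and flat on the floor of the foam pocket cut for it. Set them down gently, without dropping them. Leave the short laptop memory module and the short SSD stick lying where they are.

Things in the scene. Friction and masses are not known exactly. Their poses are not given: they have to be found in the camera images.
- memory: Full-length desktop memory module: a flat green circuit board with a row of black chips and a gold contact edge, 133 x 31 mm, 5 mm thick over the chips, about 40 g, lying flat on the green mat. To be packed. Origin: centre of its underside; z up. x along the 133 mm length, y across the 31 mm width, gold contacts on the -y edge. Gripped across y at mid-length.
- ssd: Long SSD stick under a finned aluminium cover with a gold plug at one end, 80 x 22 mm, 8 mm thick, about 30 g. To be packed. Origin: centre of its underside; z up. x along the 80 mm length, y across the 22 mm width.
- processor: Processor: a square green board with a steel heat-spreader lid, 40 x 40 mm, 5 mm thick, about 40 g. To be packed. Origin: centre of its underside; z up. x and y along its sides.
- heat_sink: Aluminium heat sink with nine long fins, 70 x 40 mm, 22 mm high, about 90 g. To be packed. Origin: centre of its underside; z up. x along the 70 mm length (and the fins), y across the 40 mm width.
- laptop_memory: Look-alike, not part of the kit: a short laptop memory module, same make-up as the full-length one but only 70 x 30 mm, 5 mm thick, 20 g. Origin: centre of its underside; z up. x along the 70 mm length.
- short_ssd: Look-alike, not part of the kit: a short SSD stick with the same finned cover, only 42 x 22 mm, 8 mm thick, 16 g. Origin: centre of its underside; z up. x along the 42 mm length.
- pocket_memory: Fixed foam insert of the kit tray (four, two by two, any order), 150 x 80 x 14 mm. Pocket at its centre, light-grey floor 4 mm above the origin (7 mm above the mat), 10 mm deep; a dark finger channel 40 mm wide, equally deep, crosses the middle along y, edge to edge. Origin: centre of underside; x along the 150 mm, z up. Longest pocket, 145 x 43 mm: full-length memory module.
- pocket_ssd: Fixed foam insert of the kit tray (four, two by two, any order), 150 x 80 x 14 mm. Pocket at its centre, light-grey floor 4 mm above the origin (7 mm above the mat), 10 mm deep; a dark finger channel 40 mm wide, equally deep, crosses the middle along y, edge to edge. Origin: centre of underside; x along the 150 mm, z up. Narrow pocket, 92 x 34 mm: long SSD stick.
- pocket_cpu: Fixed foam insert of the kit tray (four, two by two, any order), 150 x 80 x 14 mm. Pocket at its centre, light-grey floor 4 mm above the origin (7 mm above the mat), 10 mm deep; a dark finger channel 40 mm wide, equally deep, crosses the middle along y, edge to edge. Origin: centre of underside; x along the 150 mm, z up. Square pocket, 52 x 52 mm: processor.
- pocket_heatsink: Fixed foam insert of the kit tray (four, two by two, any order), 150 x 80 x 14 mm. Pocket at its centre, light-grey floor 4 mm above the origin (7 mm above the mat), 10 mm deep; a dark finger channel 40 mm wide, equally deep, crosses the middle along y, edge to edge. Origin: centre of underside; x along the 150 mm, z up. Broad pocket, 82 x 52 mm: heat sink.
Not all that is in view belongs to the job. There is more than one size of the processor; the job needs the middle-sized.

How it is judged:
By the outcome, as a careful person would: the job done as asked, in the order asked, and still so for the second after the job is handed in, with the robot touching nothing.
It also fails if it takes over 102 s, if anything falls off the work surface, if the arm or the gripper's body presses on something with over 40 N, if the wrist force passes 120 N, or if a joint passes its speed limit or range.

ROBOT

A 6-joint arm with a two-finger parallel gripper is mounted at the origin on the work surface. World frame = base frame: x ahead of the robot, y to its left, z up, the work surface at z = 0. Lengths are in mm, angles in degrees, forces in N, time in s.
With the tool pointing down it reaches from about 300 to 850 mm from the base axis. Payload 4.2 kg.
Tool frame: the origin (TCP) lies midway between the tips of the shut fingers; the grasp point (between the pads) lies pinch_z behind it (pinch_z is the distance from the TCP to the grasp point, in mm); z points along the fingers, y is the line along which they close (so a half turn about z gives the same grasp; the last joint's range is limited). The gripper opens to 91 mm and grips with 3 to 60 N. Pads are 32 mm wide; open, the fingers measure 118 mm over their backs; the gripper's body (76 mm by 178 mm) begins 60 mm behind the grasp point.
Start: joints at [66.119, 18.312, 89.639, -0, 72.044, -1.146], TCP at [222.223, 530.339, 213.976] pointing down, gripper open.
Joint ranges: [-177.97, 177.97], [-48.28, 115.42], [12.27, 149.76], [-77.06, 257.06], [2.81, 150.46], [-146.56, 146.56]. Speed limits (degrees/s): [147.25, 147.25, 180, 180, 180, 180].

INTERFACE

Orientations are given as [roll, pitch, yaw] about the fixed x, y, z axes, in that order (R = Rz(yaw) Ry(pitch) Rx(roll)).
In Python, from workcell import state, grab_frame, job_done, masks_of, landmark_of, pinch_z gives the robot as it stands. The module is installed in compiled form; this text tells all that it offers.
- The arm moves only by the tool move_arm, never from a script. Its argument "plan" is a list of rows, each an object of numbers: "x", "y", "z": the shift along the tool's x, y, z in mm; "rx", "ry", "rz": the turn, a rotation vector about the tool's x, y, z in rad. A call has 1 to 10 rows; each row shifts and turns the commanded pose from where the row before left it, along the tool's axes as they then stand; what a row does not reach is not made up. A row lasts 1/10 s, in which the tool goes at most 50 mm and 8.59 degrees, less where a joint would pass 70% of its speed; a pose out of reach is approached as far as the arm can. A call is refused whole if a number of a shift passes 50 or a number of a turn 0.15, either way. A call with a gripper value outside its range is refused whole. "grip" is the opening, from 0 (shut) to 1 (fully open), set as the call begins (left out, the last holds). The fingers move at their own pace and stop on an object; "squeeze" is the grip in N (left out, the last holds). Time passes only in rows, so rows that do not move let the fingers close. It gives the time, the measured TCP pose, the force, the opening and the grip force at its end, in the units of the state.
- state(): the state, without advancing time (a new reading comes with each control period).
- grab_frame(name): name is "side" or "top" or "wrist"; returns a dict with "img" (480x640x3 uint8, red, green, blue), "z_map" (480x640 float32, mm along the optical axis (not along the pixel's ray), 0 where there is no reading), "fx", "fy", "cx", "cy" (pixels), "rvec" (rotation vector, rad) and "tvec" (3), from world to camera coordinates, as OpenCV has them. Camera axes: x right, y down, z forward; pixel columns grow to the right and rows downward; lengths in mm; the calibration is good to about 2 mm. A picture is of the moment at which its call begins.
- job_done(): hands the job in; it is judged then, once.
Trained networks look in the newest picture that a camera, given by its name, has taken for a name from the list of things; names that differ only in an ending like _2 or _b are one class to them, and where a whole thing is asked for, a point or a joint stands for the part that bears it (a point fixed in the world has none). Each returns a list of dicts, best first, with "p" (0 to 1); they miss things now and then, are a little off and sometimes report something else, mostly with a low value. They report only what shows in the picture. A call takes as long as a camera call. They do not tell look-alikes from the thing itself.
- masks_of(camera, label): "pixels" (480x640 bool, what is visible of it) and "box" ([centre column, centre row, width, height] in pixels, round what is visible of it).
- landmark_of(camera, label): "point" ([column, row] in pixels: a listed point, or the origin of a listed thing).
The state is a dict: "time_s": time; "qpos": joint angles; "qvel": joint speeds; "effort": joint torques, N m; "ee_pos": TCP position; "ee_rot": TCP orientation; "force": force on the tool from outside, world axes, zero at the start; "torque": the same for the moment, N m; "gripper_width": finger opening in mm; "gripper_force": force on a finger pad.
Only numpy, scipy, OpenCV 4.12 (cv2) and the standard library are available. Lean on these libraries where they do the work, as an engineer would, in place of code of your own. Each camera call takes 0.05 s, during which the arm holds its last target. There are 200 camera calls.

## Working session

There is one attempt and no reset: what is moved stays moved. The work goes in short steps, Python scripts to look and compute and a tool call to move; the robot and the scene stay as the last step left them, time stands still between calls to the robot, and variables do not carry over. Pictures are saved under pics/ and viewed, at most 14 in all, crops included, and the job is handed in when it is done.

Besides the shell and the picture viewer there is one more tool, called after "Emit:" in YAML: its name, and indented under it one key for each argument. move_arm: Moves the arm, as the interface text tells. Its arguments: {"type":"object","properties":{"plan":{"type":"array","items":{"type":"object","properties":{"x":{"type":"number"},"y":{"type":"number"},"z":{"type":"number"},"rx":{"type":"number"},"ry":{"type":"number"},"rz":{"type":"number"}}}},"grip":{"type":"number"},"squeeze":{"type":"number"}},"required":["plan"]}

```bash
mkdir -p pics; ls
cat > h.py <<'E'
import numpy as np, cv2
from workcell import *
def cam(f):
    R=cv2.Rodrigues(np.array(f["rvec"],float))[0]; return R,np.array(f["tvec"],float).ravel()
def p2w(f,u,v,z=None):
    """pixels -> world by depth"""
    u=np.asarray(u,float);v=np.asarray(v,float)
    if z is None: z=f["z_map"][v.astype(int),u.astype(int)]
    P=np.stack([(u-f["cx"])/f["fx"]*z,(v-f["cy"])/f["fy"]*z,z+0*u],-1)
    R,t=cam(f); return (P-t)@R
def save(f,n): cv2.imwrite("pics/"+n,cv2.cvtColor(f["img"],cv2.COLOR_RGB2BGR))
E
python3 - <<'E'
from h import *
s=state(); print(s, pinch_z)
for n in("top","side"):
    f=grab_frame(n); save(f,n+"1.png"); R,t=cam(f); print(n,f["fx"],f["cx"],f["cy"],"cam pos",-R.T@t)
E
```

```text
pics
{'time_s': 0.0, 'qpos': array([ 6.61213050e+01,  1.83501378e+01,  8.97054264e+01, -2.96164084e-04,
        7.20438454e+01, -1.14417596e+00]), 'qvel': array([ 0.01675299, -0.06718269, -0.07030523,  0.04751382, -0.02846242,
        0.0490062 ]), 'effort': array([-8.17058590e-04, -4.12459731e+01, -2.31970704e+01,  7.26635009e-02,
        4.56382823e-02, -1.23548598e-04]), 'ee_pos': array([221.99778666, 529.87471628, 213.1419897 ]), 'ee_rot': array([-1.79900605e+02, -1.70351691e-03,  1.57265571e+02]), 'force': array([-0.22271444, -0.4602773 ,  0.43269841]), 'torque': array([ 0.00561786, -0.01009724, -0.01485479]), 'gripper_force': 0.0, 'gripper_width': 91.40339000770884} 18.8
top 488.78847517701075 315.0429684549504 235.01728054977912 cam pos [449.73234336  45.43188252 926.31846002]
side 545.9087123947309 325.41670560307347 245.46109516581518 cam pos [359.13191367 719.05926138 687.10665653]
```

View pics/top1.png

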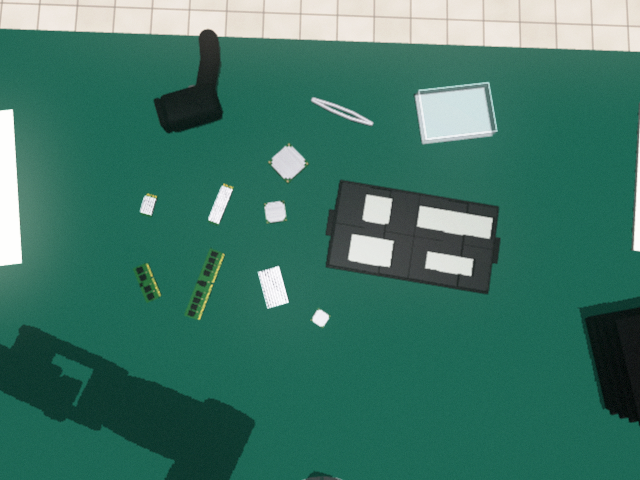

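View pics/side1.png

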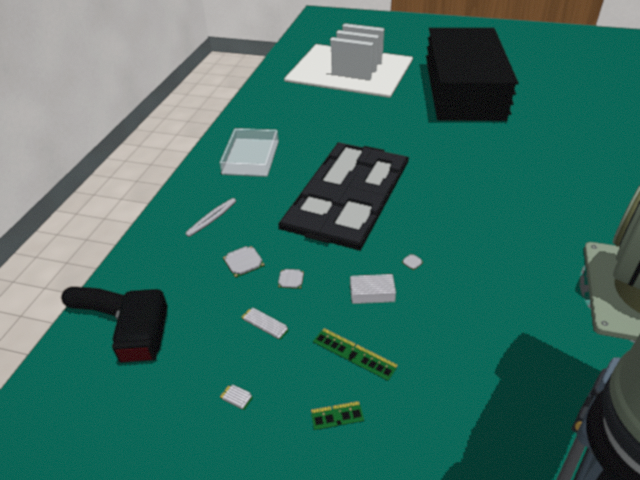

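The top view shows the full-length memory at (205,285), long SSD at (221,203), heat sink at (273,287) and tray at (413,237). The three processors are at (288,162), (275,212) and (320,318), and the middle-sized one appears to be at (275,212). Next I'll measure them.

```bash
cat >> h.py <<'E'
def fit(f,m,z):
    """min-area rectangle, in world, of mask m with top at height z"""
    c=max(cv2.findContours(m.astype(np.uint8),cv2.RETR_EXTERNAL,cv2.CHAIN_APPROX_NONE)[0],key=cv2.contourArea)[:,0].astype(float)
    R,t=cam(f); o=-R.T@t
    d=np.stack([(c[:,0]-f["cx"])/f["fx"],(c[:,1]-f["cy"])/f["fy"],1+0*c[:,0]],-1)@R
    w=(o+d*((z-o[2])/d[:,2])[:,None])[:,:2]
    b=cv2.boxPoints(cv2.minAreaRect(w.astype(np.float32))); e=b[1]-b[0]; g=b[2]-b[1]
    if np.hypot(*e)<np.hypot(*g): e,g=g,e
    return b.mean(0).round(1),np.round([np.hypot(*e),np.hypot(*g)],1),round(float(np.degrees(np.arctan2(e[1],e[0]))%180),1)
L=["memory","ssd","processor","heat_sink","pocket_memory","pocket_ssd","pocket_cpu","pocket_heatsink"]
def look(n,labels=L,pm=.3):
    f=grab_frame(n)
    for l in labels:
        for r in masks_of(n,l):
            m=r["pixels"]
            if r["p"]<pm or m.sum()<20: continue
            v,u=np.nonzero(m); W=p2w(f,u,v); W=W[f["z_map"][v,u]>0]
            z=np.median(W[:,2]) if len(W) else 0
            print(n,l,"p%.2f"%r["p"],np.round(r["box"]),"ztop %.1f (%.1f..%.1f)"%(z,*np.percentile(W[:,2],[5,95])),*fit(f,m,z))
    return f
E
python3 - <<'E'
from h import *
for n in("top","side"):
    f=look(n)
    for l in L:
        print(l,[(np.round(r["point"]).tolist(),round(r["p"],2)) for r in landmark_of(n,l)])
    pts={"top":[(350,120),(180,240),(300,250),(240,330)],"side":[(270,300),(330,300),(200,250)]}[n]
    print("mat",p2w(f,*np.array(pts).T).round(1).tolist())
E
```

```text
top memory p0.64 [206. 285.  34.  66.] ztop 2.6 (-0.1..5.7) [456.2 231.4] [131.8  32.2] 161.4
top processor p0.73 [275. 214.  25.  22.] ztop 3.6 (-0.4..6.7) [597.3 103.8] [40.4 40.4] 100.2
top processor p0.65 [289. 165.  37.  38.] ztop 5.9 (1.1..8.7) [692.3  82.3] [57.5 56.9] 134.6
top processor p0.59 [322. 318.  14.  16.] ztop 2.2 (-0.7..4.7) [399.4  13.3] [26.2 25.3] 148.1
top heat_sink p0.81 [274. 290.  30.  47.] ztop 11.3 (0.7..22.6) [454.2 101.7] [72.  42.8] 16.2
top heat_sink p0.52 [277. 213.  21.  23.] ztop 3.6 (-0.3..6.7) [597.8 104.3] [41.8 39.7] 9.2
top pocket_memory p0.65 [455. 220.  79.  53.] ztop 7.0 (3.2..17.2) [ 586.9 -239.5] [153.5  81.8] 81.5
top pocket_ssd p0.97 [450. 263.  84.  57.] ztop 13.8 (3.6..17.7) [ 506.5 -227.4] [150.7  83.5] 82.1
top pocket_ssd p0.61 [377. 209.  86.  53.] ztop 14.7 (4.1..18.1) [606.5 -89.5] [150.2  81.4] 82.6
top pocket_cpu p0.57 [379. 210.  84.  53.] ztop 14.6 (4.0..18.1) [606.2 -90.1] [151.2  80.5] 82.4
top pocket_heatsink p0.74 [370. 251.  94.  54.] ztop 13.3 (3.6..17.8) [527.2 -78.8] [151.  82.] 81.2
top pocket_heatsink p0.70 [379. 210
[... 1597 characters left out ...]
 -89.4] [155.1  84.8] 80.6
side pocket_cpu p0.61 [342. 165.  58.  44.] ztop 8.8 (5.1..18.2) [ 586.5 -249.8] [155.1  86.3] 81.5
side pocket_heatsink p0.56 [350. 217.  66.  59.] ztop 15.3 (5.4..18.5) [526.5 -79.3] [154.2  80.2] 82.1
memory [([352.0, 356.0], 0.97), ([372.0, 296.0], 0.38)]
ssd [([263.0, 324.0], 0.76), ([338.0, 419.0], 0.58)]
processor [([290.0, 279.0], 0.91), ([243.0, 263.0], 0.89), ([412.0, 263.0], 0.66)]
heat_sink [([370.0, 293.0], 0.82)]
pocket_memory [([343.0, 169.0], 0.76)]
pocket_ssd [([377.0, 175.0], 0.97)]
pocket_cpu [([314.0, 210.0], 0.78)]
pocket_heatsink [([350.0, 217.0], 0.82), ([290.0, 279.0], 0.32)]
mat [[616.8, 158.1, 1.6], [519.5, 133.4, 0.5], [783.6, 70.8, 0.1]]
```

Run:
```python
from h import *
B={"top":{"pm":(454,222),"ps":(449,264),"pc":(377,209),"ph":(370,250),"ssd":(221,203),"hs":(273,287),"cpu":(275,212)},
   "side":{"pm":(343,166),"ps":(378,172),"pc":(316,206),"ph":(353,215),"ssd":(264,322),"hs":(371,285),"cpu":(291,278)}}
H={"pm":7,"ps":7,"pc":7,"ph":7,"ssd":8,"hs":22,"cpu":5}
for n in B:
    f=grab_frame(n); g=cv2.resize(f["img"],None,fx=4,fy=4,interpolation=cv2.INTER_CUBIC).astype(int)
    F=dict(f); F["fx"]*=4;F["fy"]*=4;F["cx"]=f["cx"]*4+1.5;F["cy"]=f["cy"]*4+1.5
    m=(g[...,0]>110).astype(np.uint8)
    k,lab=cv2.connectedComponents(m)
    for l,(u,v) in B[n].items():
        i=lab[v*4,u*4]; print(n,l,i>0,*fit(F,lab==i,H[l]))
```

```text
top pm True [ 586.8 -238. ] [143.9  44.8] 81.8
top ps True [ 507.8 -226.8] [90.6 36.2] 81.9
top pc True [607.5 -89.3] [54.2 53. ] 171.9
top ph True [528.5 -77.9] [82.9 54.5] 82.1
top ssd True [610.4 209.1] [77.5 25. ] 160.4
top hs True [455.3 103. ] [72.2 42.7] 17.1
top cpu True [598.2 105.2] [40.2 40.1] 100.2
side pm True [ 585.5 -246.3] [136.9  45.9] 81.7
side ps True [ 506.2 -235.5] [83.2 36.7] 82.0
side pc True [606.6 -97. ] [54.6 44.6] 172.4
side ph True [527.3 -85.8] [74.4 54.8] 82.3
side ssd True [608.  209.2] [77.8 27.6] 161.1
side hs True [452.9 109.1] [72.8 61.5] 17.0
side cpu True [597.7 103.6] [41.9 40.7] 99.6
```

```bash
cat >> h.py <<'E'
def goto(x,y,z,yaw):
    s=state(); p=np.array(s["ee_pos"]); r,pt,yw=s["ee_rot"]
    a=np.radians(yaw); X=np.array([np.cos(a),np.sin(a)]); Y=np.array([np.sin(a),-np.cos(a)])
    d=np.array([x,y])-p[:2]; t=(yaw-yw+90)%180-90
    a=np.radians(yw+t); X=np.array([np.cos(a),np.sin(a)]); Y=np.array([np.sin(a),-np.cos(a)])
    print("pos",p.round(1),"rpy",np.round([r,pt,yw],2),"t",s["time_s"],"| first rz=%.4f rad (q6 now %.0f) then x %.1f y %.1f z %.1f"%(-np.radians(t),s["qpos"][5],d@X,d@Y,p[2]-z))
E
python3 -c "
from h import *
goto(456.5,231,130,161.5)"
```

```text
pos [222.2 530.3 214. ] rpy [180.    -0.   157.26] t 1.9 | first rz=-0.0740 rad (q6 now -1) then x -317.1 y -209.5 z 84.0
```

Emit:
move_arm:
  plan:
    - {"rz": -0.074}
    - {"x": -35.2,"y": -23.3,"z": 9.3}
    - {"x": -35.2,"y": -23.3,"z": 9.3}
    - {"x": -35.2,"y": -23.3,"z": 9.3}
    - {"x": -35.2,"y": -23.3,"z": 9.3}
    - {"x": -35.2,"y": -23.3,"z": 9.3}
    - {"x": -35.2,"y": -23.3,"z": 9.3}
    - {"x": -35.2,"y": -23.3,"z": 9.3}
    - {"x": -35.2,"y": -23.3,"z": 9.3}
    - {"x": -35.2,"y": -23.3,"z": 9.3}
  grip: 0.75

```text
schema error: expected keys x, y, z, rx, ry, rz
```

Emit:
move_arm:
  plan:
    - {}
    - {}
    - {}

```text
schema error: expected keys x, y, z, rx, ry, rz
```

```bash
python3 -c "
from h import *
f=look('wrist',['memory']); save(f,'w1.png'); R,t=cam(f); print(-R.T@t,f['fx'])
goto(456.5,231,1.5,161.5)"
```

```text
[150.30380541 560.70930096 385.50515492] 332.8876632219542
pos [222.2 530.3 214. ] rpy [179.99  -0.   157.26] t 2.0 | first rz=-0.0739 rad (q6 now -1) then x -317.1 y -209.5 z 212.5
```

View pics/w1.png

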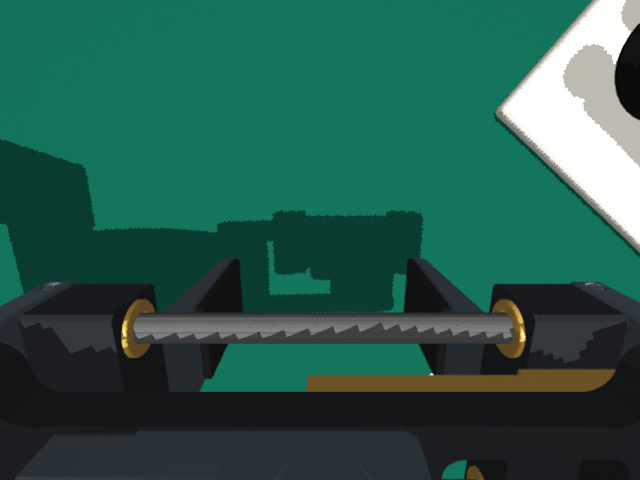

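The moves were refused because every row needs all six keys, so the arm is still at its start. The wrist view shows the fingers at columns 240 and 410, with bare mat ahead.

Emit:
move_arm:
  plan:
    - {"x": 0,"y": 0,"z": 0,"rx": 0,"ry": 0,"rz": -0.074}
    - {"x": -35.2,"y": -23.3,"z": 9.3,"rx": 0,"ry": 0,"rz": 0}
    - {"x": -35.2,"y": -23.3,"z": 9.3,"rx": 0,"ry": 0,"rz": 0}
    - {"x": -35.2,"y": -23.3,"z": 9.3,"rx": 0,"ry": 0,"rz": 0}
    - {"x": -35.2,"y": -23.3,"z": 9.3,"rx": 0,"ry": 0,"rz": 0}
    - {"x": -35.2,"y": -23.3,"z": 9.3,"rx": 0,"ry": 0,"rz": 0}
    - {"x": -35.2,"y": -23.3,"z": 9.3,"rx": 0,"ry": 0,"rz": 0}
    - {"x": -35.2,"y": -23.3,"z": 9.3,"rx": 0,"ry": 0,"rz": 0}
    - {"x": -35.2,"y": -23.3,"z": 9.3,"rx": 0,"ry": 0,"rz": 0}
    - {"x": -35.2,"y": -23.3,"z": 9.3,"rx": 0,"ry": 0,"rz": 0}
  grip: 0.75

```text
time_s: 3.0
ee_pos: [457.1, 229.6, 130.1]
ee_rot: [180.0, 0.0, 161.5]
force: [0.2, 1.1, -0.0]
gripper_width: 68.1
gripper_force: 0.0
```

Emit:
move_arm:
  plan:
    - {"x": 0,"y": 0,"z": 0,"rx": 0,"ry": 0,"rz": 0}
    - {"x": 0,"y": 0,"z": 0,"rx": 0,"ry": 0,"rz": 0}
    - {"x": 0,"y": 0,"z": 0,"rx": 0,"ry": 0,"rz": 0}

```text
time_s: 3.3
ee_pos: [455.8, 231.7, 130.5]
ee_rot: [180.0, -0.0, 161.5]
force: [0.1, -0.1, 0.7]
gripper_width: 68.5
gripper_force: 0.0
```

```bash
python3 -c "
from h import *
f=look('wrist',['memory']); save(f,'w2.png'); R,t=cam(f); print(-R.T@t)
goto(456.5,231,1.5,161.5)"
```

```text
wrist memory p0.76 [323. 225.  34. 138.] ztop 4.5 (3.1..6.4) [455.8 231.6] [131.4  30.8] 161.7
[381.83106198 256.649835   302.06544833]
pos [455.6 232.1 130.6] rpy [1.7996e+02 2.0000e-02 1.6161e+02] t 3.4 | first rz=0.0019 rad (q6 now -46) then x -1.2 y -0.8 z 129.1
```

View pics/w2.png

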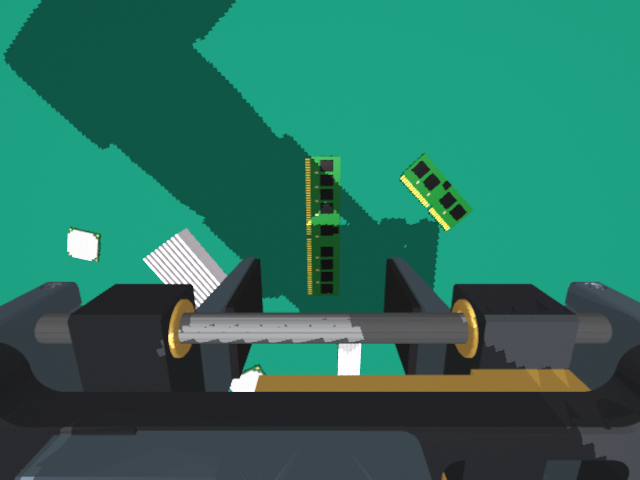

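The wrist view shows the module at (323,225) centred between the fingers. The laptop module at (435,190) is clear, so I'm descending.

Emit:
move_arm:
  plan:
    - {"x": -0.4,"y": 0,"z": 30,"rx": 0,"ry": 0,"rz": 0}
    - {"x": 0,"y": 0,"z": 35,"rx": 0,"ry": 0,"rz": 0}
    - {"x": 0,"y": 0,"z": 30,"rx": 0,"ry": 0,"rz": 0}
    - {"x": 0,"y": 0,"z": 18,"rx": 0,"ry": 0,"rz": 0}
    - {"x": 0,"y": 0,"z": 8,"rx": 0,"ry": 0,"rz": 0}
    - {"x": 0,"y": 0,"z": 4,"rx": 0,"ry": 0,"rz": 0}
    - {"x": 0,"y": 0,"z": 0,"rx": 0,"ry": 0,"rz": 0}
    - {"x": 0,"y": 0,"z": 0,"rx": 0,"ry": 0,"rz": 0}

```text
time_s: 4.2
ee_pos: [457.2, 231.4, 6.2]
ee_rot: [179.9, 0.1, 161.5]
force: [0.3, 0.3, 0.0]
gripper_width: 68.6
gripper_force: 0.0
```

Emit:
move_arm:
  plan:
    - {"x": 0,"y": 0,"z": 2.5,"rx": 0,"ry": 0,"rz": 0}
    - {"x": 0,"y": 0,"z": 2,"rx": 0,"ry": 0,"rz": 0}
    - {"x": 0,"y": 0,"z": 0,"rx": 0,"ry": 0,"rz": 0}
    - {"x": 0,"y": 0,"z": 0,"rx": 0,"ry": 0,"rz": 0}

```text
time_s: 4.6
ee_pos: [456.6, 230.8, 0.8]
ee_rot: [180.0, 0.0, 161.5]
force: [0.1, 0.2, 0.4]
gripper_width: 68.4
gripper_force: 0.0
```

Emit:
move_arm:
  plan:
    - {"x": 0,"y": 0,"z": 0,"rx": 0,"ry": 0,"rz": 0}
    - {"x": 0,"y": 0,"z": 0,"rx": 0,"ry": 0,"rz": 0}
    - {"x": 0,"y": 0,"z": 0,"rx": 0,"ry": 0,"rz": 0}
    - {"x": 0,"y": 0,"z": 0,"rx": 0,"ry": 0,"rz": 0}
    - {"x": 0,"y": 0,"z": 0,"rx": 0,"ry": 0,"rz": 0}
    - {"x": 0,"y": 0,"z": 0,"rx": 0,"ry": 0,"rz": 0}
  grip: 0.2
  squeeze: 20

```text
time_s: 5.2
ee_pos: [456.6, 230.9, 0.8]
ee_rot: [180.0, 0.0, 161.5]
force: [-0.4, 0.6, -0.1]
gripper_width: 30.7
gripper_force: 20.0
```

Emit:
move_arm:
  plan:
    - {"x": 0,"y": 0,"z": -5,"rx": 0,"ry": 0,"rz": 0}
    - {"x": 0,"y": 0,"z": -15,"rx": 0,"ry": 0,"rz": 0}
    - {"x": 0,"y": 0,"z": -20,"rx": 0,"ry": 0,"rz": 0}
    - {"x": 0,"y": 0,"z": -20,"rx": 0,"ry": 0,"rz": 0.1}
    - {"x": 0,"y": 0,"z": -15,"rx": 0,"ry": 0,"rz": 0.14}
    - {"x": 0,"y": 0,"z": -5,"rx": 0,"ry": 0,"rz": 0.14}
    - {"x": 0,"y": 0,"z": 0,"rx": 0,"ry": 0,"rz": 0.14}
    - {"x": 0,"y": 0,"z": 0,"rx": 0,"ry": 0,"rz": 0.14}
    - {"x": 0,"y": 0,"z": 0,"rx": 0,"ry": 0,"rz": 0.14}
    - {"x": 0,"y": 0,"z": 0,"rx": 0,"ry": 0,"rz": 0.14}

```text
time_s: 6.2
ee_pos: [456.4, 230.8, 81.1]
ee_rot: [180.0, -0.0, 107.3]
force: [0.3, -0.4, -0.8]
gripper_width: 30.6
gripper_force: 20.0
```

Emit:
move_arm:
  plan:
    - {"x": 0,"y": 0,"z": 0,"rx": 0,"ry": 0,"rz": 0.14}
    - {"x": 0,"y": 0,"z": 0,"rx": 0,"ry": 0,"rz": 0.14}
    - {"x": 0,"y": 0,"z": 0,"rx": 0,"ry": 0,"rz": 0.14}
    - {"x": 0,"y": 0,"z": 0,"rx": 0,"ry": 0,"rz": 0.02}
    - {"x": 0,"y": 0,"z": 0,"rx": 0,"ry": 0,"rz": 0}
    - {"x": 0,"y": 0,"z": 0,"rx": 0,"ry": 0,"rz": 0}

```text
time_s: 6.8
ee_pos: [456.5, 230.8, 80.8]
ee_rot: [180.0, -0.0, 82.5]
force: [-0.9, -0.0, -0.3]
gripper_width: 30.4
gripper_force: 20.0
```

```bash
python3 -c "
from h import *
goto(586.5,-239,80,82)"
```

```text
pos [456.5 230.8  80.8] rpy [180.    -0.    82.55] t 6.8 | first rz=0.0096 rad (q6 now 33) then x -447.2 y 194.1 z 0.8
```

Emit:
move_arm:
  plan:
    - {"x": 0,"y": 0,"z": 0,"rx": 0,"ry": 0,"rz": 0.01}
    - {"x": -25,"y": 11,"z": 0,"rx": 0,"ry": 0,"rz": 0}
    - {"x": -40,"y": 17.3,"z": 0,"rx": 0,"ry": 0,"rz": 0}
    - {"x": -40,"y": 17.3,"z": 0,"rx": 0,"ry": 0,"rz": 0}
    - {"x": -40,"y": 17.3,"z": 0,"rx": 0,"ry": 0,"rz": 0}
    - {"x": -40,"y": 17.3,"z": 0,"rx": 0,"ry": 0,"rz": 0}
    - {"x": -40,"y": 17.3,"z": 0,"rx": 0,"ry": 0,"rz": 0}
    - {"x": -40,"y": 17.3,"z": 0,"rx": 0,"ry": 0,"rz": 0}
    - {"x": -40,"y": 17.3,"z": 0,"rx": 0,"ry": 0,"rz": 0}
    - {"x": -40,"y": 17.3,"z": 0,"rx": 0,"ry": 0,"rz": 0}

```text
time_s: 7.8
ee_pos: [555.8, -133.7, 80.8]
ee_rot: [180.0, -0.0, 81.9]
force: [0.2, -0.0, 0.0]
gripper_width: 31.1
gripper_force: 20.0
```

Emit:
move_arm:
  plan:
    - {"x": -40,"y": 17.3,"z": 0,"rx": 0,"ry": 0,"rz": 0}
    - {"x": -40,"y": 17.3,"z": 0,"rx": 0,"ry": 0,"rz": 0}
    - {"x": -22.2,"y": 10,"z": 0,"rx": 0,"ry": 0,"rz": 0}
    - {"x": 0,"y": 0,"z": 0,"rx": 0,"ry": 0,"rz": 0}
    - {"x": 0,"y": 0,"z": 0,"rx": 0,"ry": 0,"rz": 0}
    - {"x": 0,"y": 0,"z": 0,"rx": 0,"ry": 0,"rz": 0}
    - {"x": 0,"y": 0,"z": 0,"rx": 0,"ry": 0,"rz": 0}

```text
time_s: 8.5
ee_pos: [585.0, -238.0, 80.8]
ee_rot: [-180.0, -0.0, 81.9]
force: [-0.4, -0.4, -0.8]
gripper_width: 30.3
gripper_force: 20.0
```

```bash
python3 -c "
from h import *
f=look('wrist',['memory']+L[4:]); save(f,'w3.png')
goto(586.5,-239,25,82)"
```

```text
wrist memory p0.62 [324. 268.  58. 213.] ztop 84.3 (83.2..86.3) [ 587.1 -211.7] [80.7 31.4] 82.0
wrist pocket_memory p0.57 [326. 224. 113. 155.] ztop 17.1 (6.9..18.8) [ 589. -208.] [89.6 80.7] 82.0
wrist pocket_ssd p0.65 [212. 220. 128. 148.] ztop 16.3 (6.9..18.7) [ 508.8 -206.7] [109.1  83. ] 82.8
wrist pocket_cpu p0.85 [325.  74. 127. 144.] ztop 16.9 (6.9..18.8) [ 601.2 -121.2] [87.  80.5] 82.0
wrist pocket_heatsink p0.60 [200.  74. 134. 146.] ztop 8.8 (6.8..18.7) [ 520.2 -108. ] [89.3 85.1] 82.0
pos [ 585.3 -238.9   80.9] rpy [ 1.7999e+02 -1.0000e-02  8.1900e+01] t 8.8 | first rz=-0.0018 rad (q6 now -15) then x 0.1 y 1.2 z 55.9
```

View pics/w3.png

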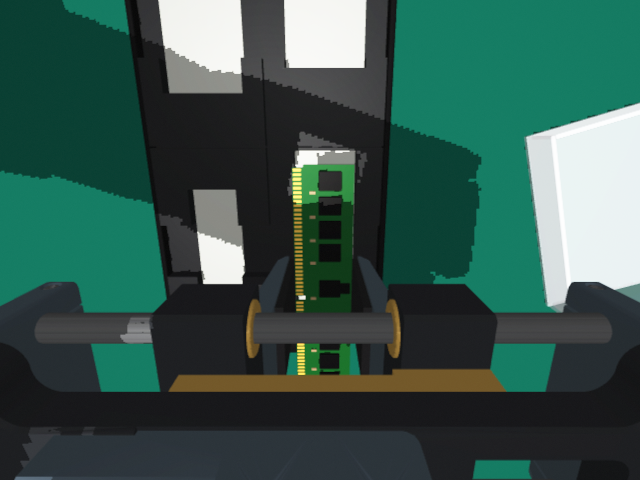

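Memory is held straight, with its gold edge to the left. The memory pocket's white end shows at rows 150–164 and the CPU pocket's near edge at row 67, columns 284–366. I'll use these to check the pocket line.

```bash
python3 -c "
from h import *
f=grab_frame('wrist'); R,t=cam(f);o=-R.T@t
def zp(u,v,z):
    d=np.array([(u-f['cx'])/f['fx'],(v-f['cy'])/f['fy'],1])@R; return (o+d*(z-o[2])/d[2]).round(1)
g=f['img'].astype(int).sum(2)
for v in (30,50,60): 
    u=np.nonzero(g[v,275:375]>360)[0]+275; print(v,u.min(),u.max(),zp((u.min()+u.max())/2,v,7))
for v in (72,76,67,68,69,70): print(v,zp(325,v,7),g[v,325])
for v in range(146,166,2): print(v,zp(326,v,7),g[v,310:350:8])
X=np.array([np.cos(np.radians(82)),np.sin(np.radians(82))]);
for u,v in((325,40),): 
  w=zp(325,40,7)[:2]-np.array([586.5,-239]); print('cross offset',w@np.array([X[1],-X[0]]))
"
```

```text
30 284 364 [605.7 -92.4   7. ]
50 284 363 [ 603.8 -103.9    7. ]
60 286 363 [ 603.6 -109.9    7. ]
72 [ 602.9 -117.2    7. ] 235
76 [ 602.6 -119.7    7. ] 236
67 [ 603.3 -114.2    7. ] 233
68 [ 603.3 -114.8    7. ] 236
69 [ 603.2 -115.4    7. ] 231
70 [ 603.1 -116.     7. ] 233
146 [ 596.9 -164.9    7. ] [171 167 168 185 158]
148 [ 596.8 -166.2    7. ] [313 309 306 299 291]
150 [ 596.6 -167.6    7. ] [751 750 740 748 717]
152 [ 596.4 -169.     7. ] [751 749 658 429 430]
154 [ 596.2 -170.4    7. ] [749 722 430 429 429]
156 [ 596.  -171.7    7. ] [751 430 428 430 430]
158 [ 595.8 -173.1    7. ] [750 431 428 429 430]
160 [ 595.6 -174.5    7. ] [750 430 427 427 427]
162 [ 595.4 -175.9    7. ] [750 427 427 427 426]
164 [ 595.2 -177.3    7. ] [606 327 325 324 321]
cross offset -0.6814525022132019
```

Emit:
move_arm:
  plan:
    - {"x": 0.3,"y": 0.7,"z": 10,"rx": 0,"ry": 0,"rz": 0}
    - {"x": 0,"y": 0,"z": 20,"rx": 0,"ry": 0,"rz": 0}
    - {"x": 0,"y": 0,"z": 15,"rx": 0,"ry": 0,"rz": 0}
    - {"x": 0,"y": 0,"z": 7,"rx": 0,"ry": 0,"rz": 0}
    - {"x": 0,"y": 0,"z": 5,"rx": 0,"ry": 0,"rz": 0}
    - {"x": 0,"y": 0,"z": 5,"rx": 0,"ry": 0,"rz": 0}
    - {"x": 0,"y": 0,"z": 4,"rx": 0,"ry": 0,"rz": 0}
    - {"x": 0,"y": 0,"z": 0,"rx": 0,"ry": 0,"rz": 0}
    - {"x": 0,"y": 0,"z": 0,"rx": 0,"ry": 0,"rz": 0}

```text
time_s: 9.75
ee_pos: [586.2, -239.2, 15.0]
ee_rot: [180.0, 0.0, 81.9]
force: [-0.2, 0.6, -0.3]
gripper_width: 30.8
gripper_force: 20.0
```

Emit:
move_arm:
  plan:
    - {"x": 0,"y": 0,"z": 2,"rx": 0,"ry": 0,"rz": 0}
    - {"x": 0,"y": 0,"z": 2,"rx": 0,"ry": 0,"rz": 0}
    - {"x": 0,"y": 0,"z": 1.5,"rx": 0,"ry": 0,"rz": 0}
    - {"x": 0,"y": 0,"z": 0,"rx": 0,"ry": 0,"rz": 0}
    - {"x": 0,"y": 0,"z": 0,"rx": 0,"ry": 0,"rz": 0}

```text
time_s: 10.25
ee_pos: [586.0, -239.1, 9.2]
ee_rot: [-180.0, -0.0, 81.9]
force: [0.7, 0.7, -0.7]
gripper_width: 30.5
gripper_force: 20.0
```

Emit:
move_arm:
  plan:
    - {"x": 0,"y": 0,"z": 0.8,"rx": 0,"ry": 0,"rz": 0}
    - {"x": 0,"y": 0,"z": 0.5,"rx": 0,"ry": 0,"rz": 0}
    - {"x": 0,"y": 0,"z": 0,"rx": 0,"ry": 0,"rz": 0}
    - {"x": 0,"y": 0,"z": 0,"rx": 0,"ry": 0,"rz": 0}

```text
time_s: 10.65
ee_pos: [586.0, -239.1, 7.9]
ee_rot: [-180.0, -0.0, 81.9]
force: [-0.3, -0.6, -0.8]
gripper_width: 30.2
gripper_force: 20.0
```

Emit:
move_arm:
  plan:
    - {"x": 0,"y": 0,"z": 0.4,"rx": 0,"ry": 0,"rz": 0}
    - {"x": 0,"y": 0,"z": 0,"rx": 0,"ry": 0,"rz": 0}
    - {"x": 0,"y": 0,"z": 0,"rx": 0,"ry": 0,"rz": 0}

```text
time_s: 10.95
ee_pos: [586.1, -239.1, 7.8]
ee_rot: [180.0, -0.0, 81.9]
force: [-1.1, 0.1, 1.4]
gripper_width: 30.9
gripper_force: 20.0
```

Contact shows in the force, so I'm releasing and then retracting.

Emit:
move_arm:
  plan:
    - {"x": 0,"y": 0,"z": 0,"rx": 0,"ry": 0,"rz": 0}
    - {"x": 0,"y": 0,"z": 0,"rx": 0,"ry": 0,"rz": 0}
    - {"x": 0,"y": 0,"z": 0,"rx": 0,"ry": 0,"rz": 0}
    - {"x": 0,"y": 0,"z": -3,"rx": 0,"ry": 0,"rz": 0}
    - {"x": 0,"y": 0,"z": -10,"rx": 0,"ry": 0,"rz": 0}
    - {"x": 0,"y": 0,"z": -20,"rx": 0,"ry": 0,"rz": 0}
    - {"x": 0,"y": 0,"z": -30,"rx": 0,"ry": 0,"rz": 0}
    - {"x": 0,"y": 0,"z": -25,"rx": 0,"ry": 0,"rz": 0}
    - {"x": 0,"y": 0,"z": -15,"rx": 0,"ry": 0,"rz": 0}
  grip: 0.46

```text
time_s: 11.85
ee_pos: [587.1, -239.6, 113.9]
ee_rot: [179.8, 0.1, 81.9]
force: [0.9, -0.1, -0.1]
gripper_width: 42.0
gripper_force: 0.0
```

```bash
python3 -c "
from h import *
f=look('wrist',['memory'],.2);f=look('top',['memory'],.2); f=look('side',['memory'],.2)
goto(609,209,110,161)"
```

```text
wrist memory p0.88 [321. 229.  39. 154.] ztop 11.4 (10.0..13.3) [ 584.5 -237.9] [132.5  31.8] 81.7
top memory p0.58 [445. 223.  43.  19.] ztop 9.2 (6.3..12.2) [ 589.2 -215. ] [84.8 30.9] 82.1
side memory p0.90 [343. 167.  35.  35.] ztop 10.6 (7.5..13.1) [ 584.7 -241.9] [132.7  35.5] 81.8
pos [ 585.2 -238.8  109.4] rpy [-1.7988e+02 -4.0000e-02  8.1870e+01] t 12.15 | first rz=-1.3812 rad (q6 now -15) then x 123.3 y 431.1 z -0.6
```

Emit:
move_arm:
  plan:
    - {"x": 27,"y": -2,"z": 0,"rx": 0,"ry": 0,"rz": 0}
    - {"x": 43,"y": -4,"z": 0,"rx": 0,"ry": 0,"rz": 0}
    - {"x": 43,"y": -4,"z": 0,"rx": 0,"ry": 0,"rz": 0}
    - {"x": 43,"y": -4,"z": 0,"rx": 0,"ry": 0,"rz": 0}
    - {"x": 43,"y": -4,"z": 0,"rx": 0,"ry": 0,"rz": 0}
    - {"x": 43,"y": -4,"z": 0,"rx": 0,"ry": 0,"rz": 0}
    - {"x": 43,"y": -4,"z": 0,"rx": 0,"ry": 0,"rz": 0}
    - {"x": 43,"y": -4,"z": 0,"rx": 0,"ry": 0,"rz": 0}
    - {"x": 43,"y": -4,"z": 0,"rx": 0,"ry": 0,"rz": 0}
    - {"x": 43,"y": -4,"z": 0,"rx": 0,"ry": 0,"rz": 0}
  grip: 0.65

```text
time_s: 13.15
ee_pos: [606.2, 177.7, 109.2]
ee_rot: [-179.9, 0.1, 81.9]
force: [0.3, -0.6, -0.3]
gripper_width: 59.4
gripper_force: 0.0
```

Emit:
move_arm:
  plan:
    - {"x": 32.7,"y": -2,"z": 0,"rx": 0,"ry": 0,"rz": 0}
    - {"x": 0,"y": 0,"z": 0,"rx": 0,"ry": 0,"rz": -0.14}
    - {"x": 0,"y": 0,"z": 0,"rx": 0,"ry": 0,"rz": -0.14}
    - {"x": 0,"y": 0,"z": 0,"rx": 0,"ry": 0,"rz": -0.14}
    - {"x": 0,"y": 0,"z": 0,"rx": 0,"ry": 0,"rz": -0.14}
    - {"x": 0,"y": 0,"z": 0,"rx": 0,"ry": 0,"rz": -0.14}
    - {"x": 0,"y": 0,"z": 0,"rx": 0,"ry": 0,"rz": -0.14}
    - {"x": 0,"y": 0,"z": 0,"rx": 0,"ry": 0,"rz": -0.14}
    - {"x": 0,"y": 0,"z": 0,"rx": 0,"ry": 0,"rz": -0.14}
    - {"x": 0,"y": 0,"z": 0,"rx": 0,"ry": 0,"rz": -0.14}

```text
time_s: 14.15
ee_pos: [608.9, 208.5, 109.0]
ee_rot: [-179.9, -0.1, 154.4]
force: [-0.6, -0.0, -0.8]
gripper_width: 59.3
gripper_force: 0.0
```

Emit:
move_arm:
  plan:
    - {"x": 0,"y": 0,"z": 0,"rx": 0,"ry": 0,"rz": -0.12}
    - {"x": 0,"y": 0,"z": 0,"rx": 0,"ry": 0,"rz": 0}
    - {"x": 0,"y": 0,"z": 0,"rx": 0,"ry": 0,"rz": 0}
    - {"x": 0,"y": 0,"z": 0,"rx": 0,"ry": 0,"rz": 0}
    - {"x": 0,"y": 0,"z": 0,"rx": 0,"ry": 0,"rz": 0}

```text
time_s: 14.65
ee_pos: [609.6, 208.7, 110.3]
ee_rot: [-180.0, -0.0, 160.9]
force: [-0.2, -0.3, 0.1]
gripper_width: 59.1
gripper_force: 0.0
```

```bash
python3 -c "
from h import *
f=look('wrist',['ssd','short_ssd'],.2); save(f,'w4.png')
print([(np.round(r['point']).tolist(),round(r['p'],2)) for r in landmark_of('wrist','ssd')])
goto(609,209,1.5,161)"
```

```text
wrist ssd p0.60 [323. 231.  27.  89.] ztop 5.5 (2.4..9.6) [607.2 209.2] [78.4 22. ] 160.9
wrist ssd p0.40 [  8. 300.  16.   6.] ztop 7.5 (6.4..16.9) [569.8 -80.2] [17.5  7. ] 96.6
wrist short_ssd p0.66 [477. 175.  28.  54.] ztop 6.5 (1.9..9.6) [601.9 345.3] [42.4 24.5] 167.4
[([322.0, 233.0], 0.59)]
pos [609.7 208.8 110.6] rpy [1.7999e+02 1.0000e-02 1.6091e+02] t 14.85 | first rz=-0.0016 rad (q6 now -53) then x 0.7 y 0.0 z 109.1
```

View pics/w4.png

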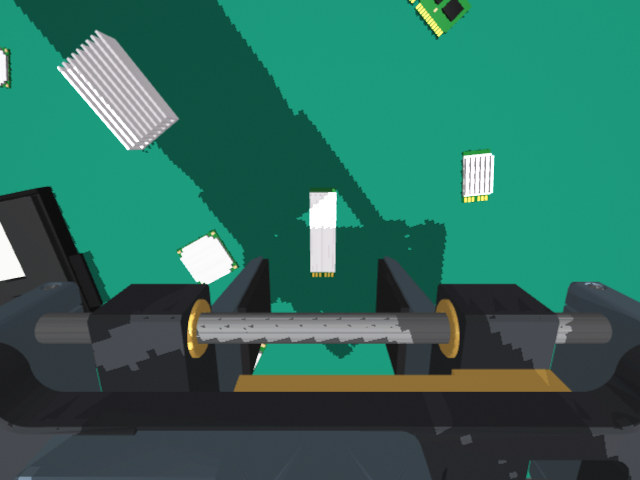

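The wrist view shows the long SSD at (323,231), centred. Its clearances to the CPU (207,258) and the short SSD (478,175) are fine.

Emit:
move_arm:
  plan:
    - {"x": 1,"y": 0,"z": 20,"rx": 0,"ry": 0,"rz": 0}
    - {"x": 0,"y": 0,"z": 30,"rx": 0,"ry": 0,"rz": 0}
    - {"x": 0,"y": 0,"z": 30,"rx": 0,"ry": 0,"rz": 0}
    - {"x": 0,"y": 0,"z": 15,"rx": 0,"ry": 0,"rz": 0}
    - {"x": 0,"y": 0,"z": 6,"rx": 0,"ry": 0,"rz": 0}
    - {"x": 0,"y": 0,"z": 3,"rx": 0,"ry": 0,"rz": 0}
    - {"x": 0,"y": 0,"z": 0,"rx": 0,"ry": 0,"rz": 0}
    - {"x": 0,"y": 0,"z": 0,"rx": 0,"ry": 0,"rz": 0}
    - {"x": 0,"y": 0,"z": 0,"rx": 0,"ry": 0,"rz": 0}

```text
time_s: 15.75
ee_pos: [609.4, 209.3, 7.6]
ee_rot: [179.9, 0.1, 160.9]
force: [0.0, 0.1, -0.7]
gripper_width: 59.1
gripper_force: 0.0
```

Emit:
move_arm:
  plan:
    - {"x": 0.5,"y": 0,"z": 2.5,"rx": 0,"ry": 0,"rz": 0}
    - {"x": 0,"y": 0,"z": 2.3,"rx": 0,"ry": 0,"rz": 0}
    - {"x": 0,"y": 0,"z": 0,"rx": 0,"ry": 0,"rz": 0}
    - {"x": 0,"y": 0,"z": 0,"rx": 0,"ry": 0,"rz": 0}

```text
time_s: 16.15
ee_pos: [608.1, 209.3, 1.6]
ee_rot: [-180.0, -0.0, 160.9]
force: [-1.5, -1.2, -0.2]
gripper_width: 59.0
gripper_force: 0.0
```

Emit:
move_arm:
  plan:
    - {"x": 0,"y": 0,"z": 0,"rx": 0,"ry": 0,"rz": 0}
    - {"x": 0,"y": 0,"z": 0,"rx": 0,"ry": 0,"rz": 0}
    - {"x": 0,"y": 0,"z": 0,"rx": 0,"ry": 0,"rz": 0}
    - {"x": 0,"y": 0,"z": 0,"rx": 0,"ry": 0,"rz": 0}
    - {"x": 0,"y": 0,"z": 0,"rx": 0,"ry": 0,"rz": 0}
    - {"x": 0,"y": 0,"z": 0,"rx": 0,"ry": 0,"rz": 0}
  grip: 0.1

```text
time_s: 16.75
ee_pos: [608.3, 209.3, 1.8]
ee_rot: [180.0, 0.0, 160.9]
force: [-0.4, 0.2, -1.1]
gripper_width: 21.7
gripper_force: 20.0
```

Emit:
move_arm:
  plan:
    - {"x": 0,"y": 0,"z": -5,"rx": 0,"ry": 0,"rz": 0}
    - {"x": 0,"y": 0,"z": -15,"rx": 0,"ry": 0,"rz": 0}
    - {"x": 0,"y": 0,"z": -20,"rx": 0,"ry": 0,"rz": 0}
    - {"x": 0,"y": 0,"z": -20,"rx": 0,"ry": 0,"rz": 0.1}
    - {"x": 0,"y": 0,"z": -15,"rx": 0,"ry": 0,"rz": 0.14}
    - {"x": 0,"y": 0,"z": -5,"rx": 0,"ry": 0,"rz": 0.14}
    - {"x": 0,"y": 0,"z": 0,"rx": 0,"ry": 0,"rz": 0.14}
    - {"x": 0,"y": 0,"z": 0,"rx": 0,"ry": 0,"rz": 0.14}
    - {"x": 0,"y": 0,"z": 0,"rx": 0,"ry": 0,"rz": 0.14}
    - {"x": 0,"y": 0,"z": 0,"rx": 0,"ry": 0,"rz": 0.14}

```text
time_s: 17.75
ee_pos: [608.6, 209.4, 83.3]
ee_rot: [179.9, -0.0, 106.7]
force: [-0.1, 0.1, 0.0]
gripper_width: 21.5
gripper_force: 20.0
```

Emit:
move_arm:
  plan:
    - {"x": 0,"y": 0,"z": 0,"rx": 0,"ry": 0,"rz": 0.14}
    - {"x": 0,"y": 0,"z": 0,"rx": 0,"ry": 0,"rz": 0.14}
    - {"x": 0,"y": 0,"z": 0,"rx": 0,"ry": 0,"rz": 0.14}
    - {"x": 0,"y": 0,"z": 0,"rx": 0,"ry": 0,"rz": 0.02}
    - {"x": 0,"y": 0,"z": 0,"rx": 0,"ry": 0,"rz": 0}
    - {"x": 0,"y": 0,"z": 0,"rx": 0,"ry": 0,"rz": 0}

```text
time_s: 18.35
ee_pos: [608.3, 209.3, 82.3]
ee_rot: [180.0, -0.0, 82.0]
force: [0.3, 0.4, -0.4]
gripper_width: 21.7
gripper_force: 20.0
```

```bash
python3 -c "
from h import *
goto(507,-227.5,80,82)"
```

```text
pos [608.3 209.3  82.3] rpy [ 1.7997e+02 -2.0000e-02  8.1980e+01] t 18.35 | first rz=-0.0004 rad (q6 now 26) then x -446.6 y -39.5 z 2.3
```

Emit:
move_arm:
  plan:
    - {"x": -27,"y": -2,"z": 0,"rx": 0,"ry": 0,"rz": 0}
    - {"x": -43,"y": -4,"z": 0,"rx": 0,"ry": 0,"rz": 0}
    - {"x": -43,"y": -4,"z": 0,"rx": 0,"ry": 0,"rz": 0}
    - {"x": -43,"y": -4,"z": 0,"rx": 0,"ry": 0,"rz": 0}
    - {"x": -43,"y": -4,"z": 0,"rx": 0,"ry": 0,"rz": 0}
    - {"x": -43,"y": -4,"z": 0,"rx": 0,"ry": 0,"rz": 0}
    - {"x": -43,"y": -4,"z": 0,"rx": 0,"ry": 0,"rz": 0}
    - {"x": -43,"y": -4,"z": 0,"rx": 0,"ry": 0,"rz": 0}
    - {"x": -43,"y": -4,"z": 0,"rx": 0,"ry": 0,"rz": 0}
    - {"x": -43,"y": -4,"z": 0,"rx": 0,"ry": 0,"rz": 0}

```text
time_s: 19.35
ee_pos: [511.5, -196.9, 82.1]
ee_rot: [180.0, 0.0, 82.0]
force: [1.3, 0.9, -0.6]
gripper_width: 21.7
gripper_force: 20.0
```

Emit:
move_arm:
  plan:
    - {"x": -32.6,"y": -1.5,"z": 0,"rx": 0,"ry": 0,"rz": 0}
    - {"x": 0,"y": 0,"z": 0,"rx": 0,"ry": 0,"rz": 0}
    - {"x": 0,"y": 0,"z": 0,"rx": 0,"ry": 0,"rz": 0}
    - {"x": 0,"y": 0,"z": 0,"rx": 0,"ry": 0,"rz": 0}
    - {"x": 0,"y": 0,"z": 0,"rx": 0,"ry": 0,"rz": 0}

```text
time_s: 19.85
ee_pos: [506.2, -226.0, 81.7]
ee_rot: [-180.0, -0.0, 82.0]
force: [0.5, 0.5, -0.4]
gripper_width: 21.7
gripper_force: 20.0
```

```bash
python3 -c "
from h import *
f=look('wrist',['ssd','pocket_ssd','memory'],.3); save(f,'w5.png')
goto(507,-227.5,15,82)"
```

```text
wrist ssd p0.74 [323.  74. 122. 147.] ztop 8.7 (6.8..18.7) [ 522.  -107.6] [90.4 82.6] 82.0
wrist ssd p0.72 [325. 284.  46. 136.] ztop 85.2 (82.3..89.4) [ 506.6 -213.1] [53.9 22.1] 82.0
wrist pocket_ssd p0.56 [326. 216. 116. 135.] ztop 17.3 (6.9..18.8) [ 509.2 -201.7] [99.7 80.1] 81.7
wrist memory p0.75 [432. 222.  55. 127.] ztop 11.3 (9.9..13.3) [ 587.1 -219.5] [95.3 32.8] 81.9
pos [ 506.1 -226.5   81.8] rpy [ 1.800e+02 -1.000e-02  8.194e+01] t 20.05 | first rz=-0.0010 rad (q6 now -17) then x -0.9 y 1.0 z 66.8
```

View pics/w5.png

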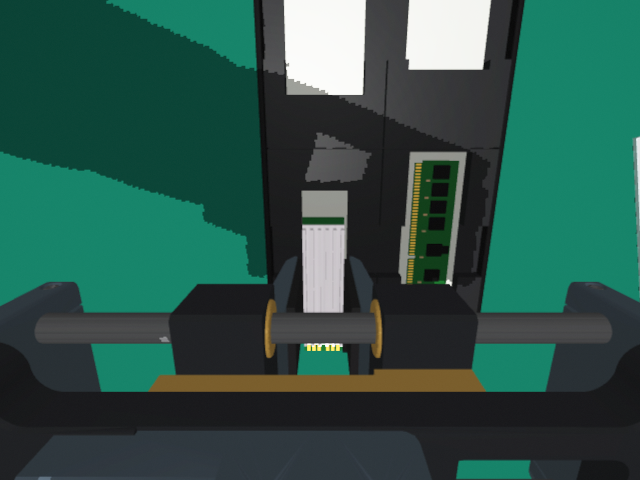

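The SSD is aligned over its pocket, whose floor shows at columns 302–347 from row 192. Memory lies flat in its own pocket. I'm lowering the SSD.

Emit:
move_arm:
  plan:
    - {"x": -0.6,"y": 0.5,"z": 10,"rx": 0,"ry": 0,"rz": 0}
    - {"x": 0,"y": 0,"z": 20,"rx": 0,"ry": 0,"rz": 0}
    - {"x": 0,"y": 0,"z": 15,"rx": 0,"ry": 0,"rz": 0}
    - {"x": 0,"y": 0,"z": 7,"rx": 0,"ry": 0,"rz": 0}
    - {"x": 0,"y": 0,"z": 5,"rx": 0,"ry": 0,"rz": 0}
    - {"x": 0,"y": 0,"z": 5,"rx": 0,"ry": 0,"rz": 0}
    - {"x": 0,"y": 0,"z": 4,"rx": 0,"ry": 0,"rz": 0}
    - {"x": 0,"y": 0,"z": 2,"rx": 0,"ry": 0,"rz": 0}
    - {"x": 0,"y": 0,"z": 0,"rx": 0,"ry": 0,"rz": 0}
    - {"x": 0,"y": 0,"z": 0,"rx": 0,"ry": 0,"rz": 0}

```text
time_s: 21.05
ee_pos: [506.5, -228.0, 14.0]
ee_rot: [180.0, 0.0, 81.9]
force: [0.4, -0.6, -0.1]
gripper_width: 21.5
gripper_force: 20.0
```

Emit:
move_arm:
  plan:
    - {"x": 0,"y": 0,"z": 2,"rx": 0,"ry": 0,"rz": 0}
    - {"x": 0,"y": 0,"z": 1.5,"rx": 0,"ry": 0,"rz": 0}
    - {"x": 0,"y": 0,"z": 0.7,"rx": 0,"ry": 0,"rz": 0}
    - {"x": 0,"y": 0,"z": 0,"rx": 0,"ry": 0,"rz": 0}
    - {"x": 0,"y": 0,"z": 0,"rx": 0,"ry": 0,"rz": 0}

```text
time_s: 21.55
ee_pos: [506.3, -227.9, 9.5]
ee_rot: [180.0, -0.0, 81.9]
force: [0.4, 0.6, -0.1]
gripper_width: 21.8
gripper_force: 20.0
```

Emit:
move_arm:
  plan:
    - {"x": 0,"y": 0,"z": 0.4,"rx": 0,"ry": 0,"rz": 0}
    - {"x": 0,"y": 0,"z": 0.3,"rx": 0,"ry": 0,"rz": 0}
    - {"x": 0,"y": 0,"z": 0,"rx": 0,"ry": 0,"rz": 0}
    - {"x": 0,"y": 0,"z": 0,"rx": 0,"ry": 0,"rz": 0}

```text
time_s: 21.95
ee_pos: [506.3, -227.9, 8.8]
ee_rot: [180.0, -0.0, 81.9]
force: [-0.7, -0.2, 0.0]
gripper_width: 21.2
gripper_force: 20.0
```

Emit:
move_arm:
  plan:
    - {"x": 0,"y": 0,"z": 0.3,"rx": 0,"ry": 0,"rz": 0}
    - {"x": 0,"y": 0,"z": 0,"rx": 0,"ry": 0,"rz": 0}
    - {"x": 0,"y": 0,"z": 0,"rx": 0,"ry": 0,"rz": 0}

```text
time_s: 22.25
ee_pos: [506.4, -227.9, 8.8]
ee_rot: [180.0, -0.0, 81.9]
force: [0.1, 0.5, 2.2]
gripper_width: 21.6
gripper_force: 20.0
```

Emit:
move_arm:
  plan:
    - {"x": 0,"y": 0,"z": 0,"rx": 0,"ry": 0,"rz": 0}
    - {"x": 0,"y": 0,"z": 0,"rx": 0,"ry": 0,"rz": 0}
    - {"x": 0,"y": 0,"z": 0,"rx": 0,"ry": 0,"rz": 0}
    - {"x": 0,"y": 0,"z": -3,"rx": 0,"ry": 0,"rz": 0}
    - {"x": 0,"y": 0,"z": -10,"rx": 0,"ry": 0,"rz": 0}
    - {"x": 0,"y": 0,"z": -20,"rx": 0,"ry": 0,"rz": 0}
    - {"x": 0,"y": 0,"z": -30,"rx": 0,"ry": 0,"rz": 0}
    - {"x": 0,"y": 0,"z": -25,"rx": 0,"ry": 0,"rz": 0}
    - {"x": 0,"y": 0,"z": -15,"rx": 0,"ry": 0,"rz": 0}
  grip: 0.36

```text
time_s: 23.15
ee_pos: [507.4, -228.4, 114.6]
ee_rot: [179.8, 0.1, 81.9]
force: [0.1, -0.7, -0.3]
gripper_width: 32.7
gripper_force: 0.0
```

```bash
python3 -c "
from h import *
f=look('wrist',['ssd'],.3); f=look('side',['ssd'],.3)
goto(598,105,110,81.9)"
```

```text
wrist ssd p0.66 [324. 233.  26.  89.] ztop 12.4 (9.4..16.5) [ 505.1 -227.5] [78.1 22.2] 81.2
wrist ssd p0.66 [318.  73. 115. 146.] ztop 8.6 (6.8..18.7) [ 522.8 -103.3] [100.1  81.9] 82.0
side ssd p0.83 [378. 173.  25.  25.] ztop 13.1 (8.1..16.4) [ 506.1 -225.5] [79.  26.2] 82.1
side ssd p0.56 [340. 165.  58.  41.] ztop 15.2 (5.3..18.8) [ 584.4 -241.8] [159.4  85.8] 81.8
pos [ 506.2 -227.8  111.7] rpy [179.98   0.    81.87] t 23.35 | first rz=-0.0006 rad (q6 now -17) then x 342.5 y 44.0 z 1.7
```

Emit:
move_arm:
  plan:
    - {"x": 20,"y": 3,"z": 0,"rx": 0,"ry": 0,"rz": 0}
    - {"x": 42,"y": 5.3,"z": 0,"rx": 0,"ry": 0,"rz": 0}
    - {"x": 42,"y": 5.3,"z": 0,"rx": 0,"ry": 0,"rz": 0}
    - {"x": 42,"y": 5.3,"z": 0,"rx": 0,"ry": 0,"rz": 0}
    - {"x": 42,"y": 5.3,"z": 0,"rx": 0,"ry": 0,"rz": 0}
    - {"x": 42,"y": 5.3,"z": 0,"rx": 0,"ry": 0,"rz": 0}
    - {"x": 42,"y": 5.3,"z": 0,"rx": 0,"ry": 0,"rz": 0}
    - {"x": 42,"y": 5.3,"z": 0,"rx": 0,"ry": 0,"rz": 0}
    - {"x": 28.5,"y": 4,"z": 0,"rx": 0,"ry": 0,"rz": 0}
  grip: 0.67

```text
time_s: 24.25
ee_pos: [598.0, 107.5, 109.9]
ee_rot: [-179.9, 0.0, 82.0]
force: [1.1, -0.3, -0.6]
gripper_width: 60.7
gripper_force: 0.0
```

Emit:
move_arm:
  plan:
    - {"x": 0,"y": 0,"z": 0,"rx": 0,"ry": 0,"rz": -0.11}
    - {"x": 0,"y": 0,"z": 0,"rx": 0,"ry": 0,"rz": -0.11}
    - {"x": 0,"y": 0,"z": 0,"rx": 0,"ry": 0,"rz": -0.095}
    - {"x": 0,"y": 0,"z": 0,"rx": 0,"ry": 0,"rz": 0}
    - {"x": 0,"y": 0,"z": 0,"rx": 0,"ry": 0,"rz": 0}
    - {"x": 0,"y": 0,"z": 0,"rx": 0,"ry": 0,"rz": 0}
    - {"x": 0,"y": 0,"z": 0,"rx": 0,"ry": 0,"rz": 0}

```text
time_s: 24.95
ee_pos: [598.3, 104.7, 111.3]
ee_rot: [-180.0, -0.0, 99.9]
force: [-0.0, -0.2, 0.1]
gripper_width: 61.2
gripper_force: 0.0
```

```bash
python3 -c "
from h import *
f=look('wrist',['processor'],.2); save(f,'w6.png')
goto(598,105,1.5,100)"
```

```text
wrist processor p0.97 [429. 267.  69.  69.] ztop 7.8 (3.1..9.0) [697.3  91.7] [58.2 39.4] 138.1
wrist processor p0.90 [ 96. 292.  36.  38.] ztop 4.1 (1.5..5.3) [399.1  14.3] [30.9 27.6] 56.7
wrist processor p0.84 [322. 236.  47.  46.] ztop 5.6 (2.2..6.8) [596.3 105.6] [39.8 39.4] 9.9
pos [598.4 104.8 111.5] rpy [-1.800e+02 -1.000e-02  9.987e+01] t 25.05 | first rz=-0.0023 rad (q6 now -1) then x 0.3 y -0.4 z 110.0
```

View pics/w6.png

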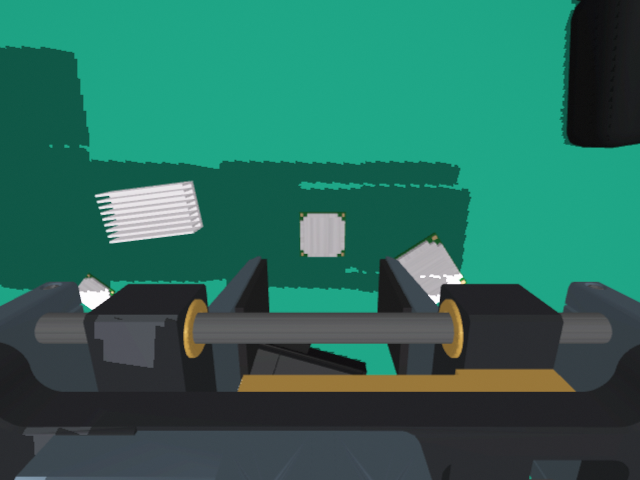

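The middle processor is at (322,235), measures about 40 mm and sits centred between the fingers. The large one's corner at about (398,265) is clear.

Emit:
move_arm:
  plan:
    - {"x": 0.3,"y": -0.5,"z": 20,"rx": 0,"ry": 0,"rz": 0}
    - {"x": 0,"y": 0,"z": 30,"rx": 0,"ry": 0,"rz": 0}
    - {"x": 0,"y": 0,"z": 30,"rx": 0,"ry": 0,"rz": 0}
    - {"x": 0,"y": 0,"z": 15,"rx": 0,"ry": 0,"rz": 0}
    - {"x": 0,"y": 0,"z": 6,"rx": 0,"ry": 0,"rz": 0}
    - {"x": 0,"y": 0,"z": 3,"rx": 0,"ry": 0,"rz": 0}
    - {"x": 0,"y": 0,"z": 0,"rx": 0,"ry": 0,"rz": 0}
    - {"x": 0,"y": 0,"z": 0,"rx": 0,"ry": 0,"rz": 0}
    - {"x": 0,"y": 0,"z": 0,"rx": 0,"ry": 0,"rz": 0}

```text
time_s: 25.95
ee_pos: [598.6, 105.2, 8.6]
ee_rot: [179.9, -0.0, 99.9]
force: [0.4, 0.5, 1.1]
gripper_width: 61.1
gripper_force: 0.0
```

Emit:
move_arm:
  plan:
    - {"x": 0,"y": 0,"z": 3,"rx": 0,"ry": 0,"rz": 0}
    - {"x": 0,"y": 0,"z": 2,"rx": 0,"ry": 0,"rz": 0}
    - {"x": 0,"y": 0,"z": 1.5,"rx": 0,"ry": 0,"rz": 0}
    - {"x": 0,"y": 0,"z": 0,"rx": 0,"ry": 0,"rz": 0}
    - {"x": 0,"y": 0,"z": 0,"rx": 0,"ry": 0,"rz": 0}

```text
time_s: 26.45
ee_pos: [597.9, 105.1, 1.0]
ee_rot: [-180.0, -0.0, 99.9]
force: [-0.4, 0.6, -0.3]
gripper_width: 61.0
gripper_force: 0.0
```

Emit:
move_arm:
  plan:
    - {"x": 0,"y": 0,"z": 0,"rx": 0,"ry": 0,"rz": 0}
    - {"x": 0,"y": 0,"z": 0,"rx": 0,"ry": 0,"rz": 0}
    - {"x": 0,"y": 0,"z": 0,"rx": 0,"ry": 0,"rz": 0}
    - {"x": 0,"y": 0,"z": 0,"rx": 0,"ry": 0,"rz": 0}
    - {"x": 0,"y": 0,"z": 0,"rx": 0,"ry": 0,"rz": 0}
  grip: 0.3

```text
time_s: 26.95
ee_pos: [597.9, 105.1, 1.1]
ee_rot: [180.0, -0.0, 99.9]
force: [-0.2, 0.3, -0.1]
gripper_width: 39.8
gripper_force: 20.0
```

Emit:
move_arm:
  plan:
    - {"x": 0,"y": 0,"z": -5,"rx": 0,"ry": 0,"rz": 0}
    - {"x": 0,"y": 0,"z": -15,"rx": 0,"ry": 0,"rz": 0}
    - {"x": 0,"y": 0,"z": -20,"rx": 0,"ry": 0,"rz": 0}
    - {"x": 0,"y": 0,"z": -20,"rx": 0,"ry": 0,"rz": 0.1}
    - {"x": 0,"y": 0,"z": -15,"rx": 0,"ry": 0,"rz": 0.11}
    - {"x": 0,"y": 0,"z": -5,"rx": 0,"ry": 0,"rz": 0.1}
    - {"x": 0,"y": 0,"z": 0,"rx": 0,"ry": 0,"rz": 0}
    - {"x": 0,"y": 0,"z": 0,"rx": 0,"ry": 0,"rz": 0}
    - {"x": 0,"y": 0,"z": 0,"rx": 0,"ry": 0,"rz": 0}

```text
time_s: 27.85
ee_pos: [597.4, 105.0, 80.5]
ee_rot: [-179.9, 0.0, 82.2]
force: [0.1, -0.1, -1.2]
gripper_width: 39.9
gripper_force: 20.0
```

```bash
python3 -c "
from h import *
goto(606.5,-89.8,80,82)"
```

```text
pos [597.4 105.   80.5] rpy [-1.7993e+02  2.0000e-02  8.2230e+01] t 27.85 | first rz=0.0041 rad (q6 now 17) then x -191.7 y 36.1 z 0.5
```

Emit:
move_arm:
  plan:
    - {"x": 0,"y": 0,"z": 0,"rx": 0,"ry": 0,"rz": 0.004}
    - {"x": -25,"y": 5,"z": 0,"rx": 0,"ry": 0,"rz": 0}
    - {"x": -36,"y": 7,"z": 0,"rx": 0,"ry": 0,"rz": 0}
    - {"x": -36,"y": 7,"z": 0,"rx": 0,"ry": 0,"rz": 0}
    - {"x": -36,"y": 7,"z": 0,"rx": 0,"ry": 0,"rz": 0}
    - {"x": -36,"y": 7,"z": 0,"rx": 0,"ry": 0,"rz": 0}
    - {"x": -22.7,"y": 3.1,"z": 0,"rx": 0,"ry": 0,"rz": 0}
    - {"x": 0,"y": 0,"z": 0,"rx": 0,"ry": 0,"rz": 0}
    - {"x": 0,"y": 0,"z": 0,"rx": 0,"ry": 0,"rz": 0}
    - {"x": 0,"y": 0,"z": 0,"rx": 0,"ry": 0,"rz": 0}

```text
time_s: 28.85
ee_pos: [606.5, -88.7, 80.8]
ee_rot: [-180.0, -0.0, 82.0]
force: [-1.0, 0.2, -0.7]
gripper_width: 39.7
gripper_force: 20.0
```

```bash
python3 -c "
from h import *
f=look('wrist',['processor','pocket_cpu'],.2); save(f,'w7.png')
goto(606.5,-89.8,15,82)"
```

```text
wrist processor p0.96 [416.  21.  80.  42.] ztop 7.5 (2.1..9.1) [685.7  54.4] [51.6 23.9] 172.0
wrist processor p0.96 [ 22. 148.  43.  52.] ztop 4.1 (1.6..5.3) [399.7  13.5] [30.  28.9] 148.5
wrist processor p0.80 [322. 281.  73.  65.] ztop 85.3 (81.8..86.4) [606.  -84.8] [39.8 35.8] 171.7
wrist pocket_cpu p0.83 [325. 202. 117. 110.] ztop 17.4 (7.1..18.8) [610.7 -55. ] [80.9 80.2] 82.0
pos [606.7 -88.6  81. ] rpy [-1.7999e+02 -1.0000e-02  8.2010e+01] t 29.0 | first rz=0.0002 rad (q6 now -1) then x -1.2 y -0.0 z 66.0
```

View pics/w7.png

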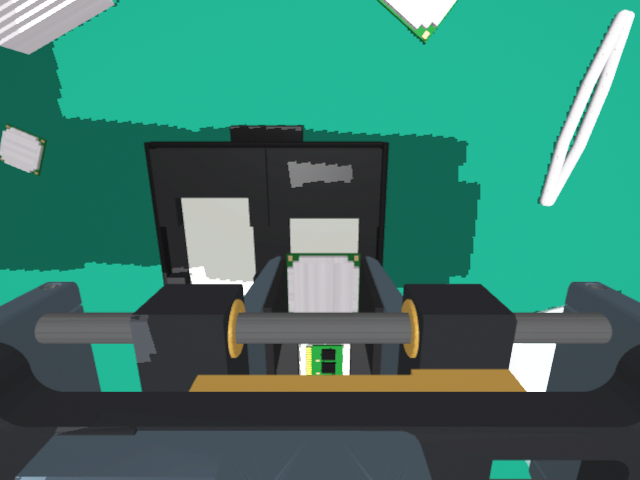

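The processor is aligned over its square pocket, whose floor shows at columns 290–359 from row 218. I'm lowering it.

Emit:
move_arm:
  plan:
    - {"x": -1,"y": 0.5,"z": 10,"rx": 0,"ry": 0,"rz": 0}
    - {"x": 0,"y": 0,"z": 20,"rx": 0,"ry": 0,"rz": 0}
    - {"x": 0,"y": 0,"z": 15,"rx": 0,"ry": 0,"rz": 0}
    - {"x": 0,"y": 0,"z": 7,"rx": 0,"ry": 0,"rz": 0}
    - {"x": 0,"y": 0,"z": 5,"rx": 0,"ry": 0,"rz": 0}
    - {"x": 0,"y": 0,"z": 5,"rx": 0,"ry": 0,"rz": 0}
    - {"x": 0,"y": 0,"z": 4,"rx": 0,"ry": 0,"rz": 0}
    - {"x": 0,"y": 0,"z": 2,"rx": 0,"ry": 0,"rz": 0}
    - {"x": 0,"y": 0,"z": 0,"rx": 0,"ry": 0,"rz": 0}
    - {"x": 0,"y": 0,"z": 0,"rx": 0,"ry": 0,"rz": 0}

```text
time_s: 30.0
ee_pos: [607.3, -90.8, 13.3]
ee_rot: [180.0, -0.0, 81.9]
force: [-1.0, 0.5, -0.2]
gripper_width: 39.6
gripper_force: 20.0
```

Emit:
move_arm:
  plan:
    - {"x": 0,"y": 0,"z": 2,"rx": 0,"ry": 0,"rz": 0}
    - {"x": 0,"y": 0,"z": 1,"rx": 0,"ry": 0,"rz": 0}
    - {"x": 0,"y": 0,"z": 0.7,"rx": 0,"ry": 0,"rz": 0}
    - {"x": 0,"y": 0,"z": 0,"rx": 0,"ry": 0,"rz": 0}
    - {"x": 0,"y": 0,"z": 0,"rx": 0,"ry": 0,"rz": 0}

```text
time_s: 30.5
ee_pos: [607.1, -90.8, 9.3]
ee_rot: [180.0, -0.0, 81.9]
force: [0.5, 0.2, -0.3]
gripper_width: 39.4
gripper_force: 20.0
```

Emit:
move_arm:
  plan:
    - {"x": 0.8,"y": 0,"z": 0.4,"rx": 0,"ry": 0,"rz": 0}
    - {"x": 0,"y": 0,"z": 0.4,"rx": 0,"ry": 0,"rz": 0}
    - {"x": 0,"y": 0,"z": 0.3,"rx": 0,"ry": 0,"rz": 0}
    - {"x": 0,"y": 0,"z": 0,"rx": 0,"ry": 0,"rz": 0}
    - {"x": 0,"y": 0,"z": 0,"rx": 0,"ry": 0,"rz": 0}

```text
time_s: 31.0
ee_pos: [607.2, -90.0, 8.2]
ee_rot: [180.0, -0.0, 81.9]
force: [0.0, -0.1, -1.3]
gripper_width: 39.6
gripper_force: 20.0
```

Emit:
move_arm:
  plan:
    - {"x": 0,"y": 0,"z": 0.3,"rx": 0,"ry": 0,"rz": 0}
    - {"x": 0,"y": 0,"z": 0,"rx": 0,"ry": 0,"rz": 0}
    - {"x": 0,"y": 0,"z": 0,"rx": 0,"ry": 0,"rz": 0}

```text
time_s: 31.3
ee_pos: [607.2, -90.0, 8.1]
ee_rot: [180.0, -0.0, 81.9]
force: [0.5, 0.4, 0.6]
gripper_width: 39.6
gripper_force: 20.0
```

Emit:
move_arm:
  plan:
    - {"x": 0,"y": 0,"z": 0,"rx": 0,"ry": 0,"rz": 0}
    - {"x": 0,"y": 0,"z": 0,"rx": 0,"ry": 0,"rz": 0}
    - {"x": 0,"y": 0,"z": 0,"rx": 0,"ry": 0,"rz": 0}
    - {"x": 0,"y": 0,"z": -3,"rx": 0,"ry": 0,"rz": 0}
    - {"x": 0,"y": 0,"z": -10,"rx": 0,"ry": 0,"rz": 0}
    - {"x": 0,"y": 0,"z": -20,"rx": 0,"ry": 0,"rz": 0}
    - {"x": 0,"y": 0,"z": -30,"rx": 0,"ry": 0,"rz": 0}
    - {"x": 0,"y": 0,"z": -25,"rx": 0,"ry": 0,"rz": 0}
    - {"x": 0,"y": 0,"z": -15,"rx": 0,"ry": 0,"rz": 0}
  grip: 0.54

```text
time_s: 32.2
ee_pos: [608.4, -90.2, 114.2]
ee_rot: [179.7, 0.0, 81.9]
force: [0.5, 1.2, -0.2]
gripper_width: 49.3
gripper_force: 0.0
```

```bash
python3 -c "
from h import *
f=look('wrist',['processor'],.2); f=look('side',['processor'],.3)
goto(455.3,103,120,81.9)"
```

```text
wrist processor p0.69 [321. 236.  50.  50.] ztop 12.6 (8.9..13.8) [606. -89.] [40.4 39.9] 170.7
wrist processor p0.68 [398.  27.  97.  53.] ztop 7.8 (2.6..9.2) [684.4  60.2] [70.3 33.8] 172.0
wrist processor p0.60 [ 51. 148.  43.  48.] ztop 4.1 (2.0..5.4) [399.3  13.4] [29.5 27.6] 147.1
side processor p0.73 [243. 264.  40.  29.] ztop 6.7 (1.8..8.7) [692.4  84.7] [63.6 58. ] 135.6
side processor p0.57 [315. 205.  24.  12.] ztop 11.4 (7.2..13.8) [605.  -92.2] [44.2 43.1] 173.2
side processor p0.57 [413. 265.  20.  12.] ztop 3.4 (0.5..5.3) [400.2  13.5] [29.8 26.9] 54.3
pos [607.  -90.  111.2] rpy [179.98  -0.    81.92] t 32.4 | first rz=0.0004 rad (q6 now -1) then x 169.7 y -177.4 z -8.8
```

Emit:
move_arm:
  plan:
    - {"x": 15,"y": -16,"z": -3,"rx": 0,"ry": 0,"rz": 0}
    - {"x": 28,"y": -29,"z": -3,"rx": 0,"ry": 0,"rz": 0}
    - {"x": 28,"y": -29,"z": -3,"rx": 0,"ry": 0,"rz": 0}
    - {"x": 28,"y": -29,"z": 0,"rx": 0,"ry": 0,"rz": 0}
    - {"x": 28,"y": -29,"z": 0,"rx": 0,"ry": 0,"rz": 0}
    - {"x": 28,"y": -29,"z": 0,"rx": 0,"ry": 0,"rz": 0}
    - {"x": 14.7,"y": -16.4,"z": 0,"rx": 0,"ry": 0,"rz": 0}
    - {"x": 0,"y": 0,"z": 0,"rx": 0,"ry": 0,"rz": 0.143}
    - {"x": 0,"y": 0,"z": 0,"rx": 0,"ry": 0,"rz": 0.14}
    - {"x": 0,"y": 0,"z": 0,"rx": 0,"ry": 0,"rz": 0.14}
  grip: 0.75

```text
time_s: 33.4
ee_pos: [454.3, 103.0, 118.8]
ee_rot: [-179.9, 0.1, 57.4]
force: [0.1, -0.1, 0.1]
gripper_width: 68.0
gripper_force: 0.0
```

Emit:
move_arm:
  plan:
    - {"x": 0,"y": 0,"z": 0,"rx": 0,"ry": 0,"rz": 0.142}
    - {"x": 0,"y": 0,"z": 0,"rx": 0,"ry": 0,"rz": 0.142}
    - {"x": 0,"y": 0,"z": 0,"rx": 0,"ry": 0,"rz": 0.142}
    - {"x": 0,"y": 0,"z": 0,"rx": 0,"ry": 0,"rz": 0.142}
    - {"x": 0,"y": 0,"z": 0,"rx": 0,"ry": 0,"rz": 0.142}
    - {"x": 0,"y": 0,"z": 0,"rx": 0,"ry": 0,"rz": 0}
    - {"x": 0,"y": 0,"z": 0,"rx": 0,"ry": 0,"rz": 0}
    - {"x": 0,"y": 0,"z": 0,"rx": 0,"ry": 0,"rz": 0}

```text
time_s: 34.2
ee_pos: [455.1, 102.8, 119.5]
ee_rot: [-180.0, 0.1, 17.1]
force: [-0.2, -1.3, -0.3]
gripper_width: 68.6
gripper_force: 0.0
```

```bash
python3 -c "
from h import *
f=look('wrist',['heat_sink'],.2); save(f,'w8.png')
goto(455.3,103,3,17)"
```

```text
wrist heat_sink p0.68 [325. 235.  51.  81.] ztop 8.6 (4.9..23.6) [452.  102.4] [75. 42.] 17.2
pos [455.3 102.9 119.8] rpy [-1.7999e+02  2.0000e-02  1.7070e+01] t 34.3 | first rz=0.0012 rad (q6 now 84) then x 0.1 y -0.1 z 116.8
```

View pics/w8.png

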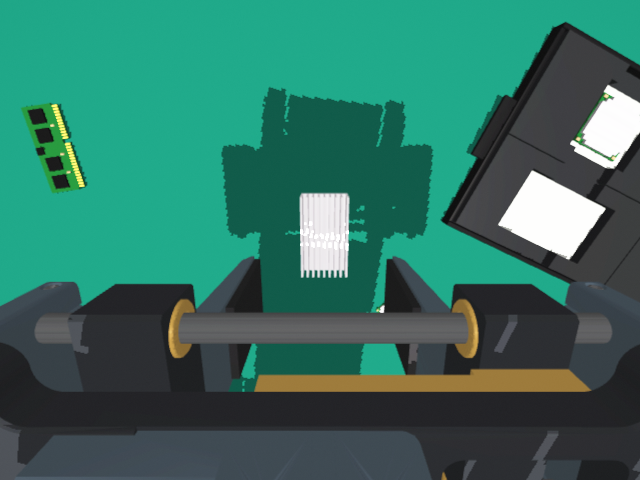

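The heat sink is at (325,235), centred between the fingers with its fins running along tool x. I'm descending.

Emit:
move_arm:
  plan:
    - {"x": 0,"y": 0,"z": 20,"rx": 0,"ry": 0,"rz": 0}
    - {"x": 0,"y": 0,"z": 35,"rx": 0,"ry": 0,"rz": 0}
    - {"x": 0,"y": 0,"z": 30,"rx": 0,"ry": 0,"rz": 0}
    - {"x": 0,"y": 0,"z": 15,"rx": 0,"ry": 0,"rz": 0}
    - {"x": 0,"y": 0,"z": 7,"rx": 0,"ry": 0,"rz": 0}
    - {"x": 0,"y": 0,"z": 3,"rx": 0,"ry": 0,"rz": 0}
    - {"x": 0,"y": 0,"z": 0,"rx": 0,"ry": 0,"rz": 0}
    - {"x": 0,"y": 0,"z": 0,"rx": 0,"ry": 0,"rz": 0}
    - {"x": 0,"y": 0,"z": 0,"rx": 0,"ry": 0,"rz": 0}

```text
time_s: 35.2
ee_pos: [456.1, 103.1, 10.8]
ee_rot: [180.0, -0.1, 17.0]
force: [0.6, -0.5, -0.5]
gripper_width: 69.0
gripper_force: 0.0
```

Emit:
move_arm:
  plan:
    - {"x": 0,"y": 0,"z": 3,"rx": 0,"ry": 0,"rz": 0}
    - {"x": 0,"y": 0,"z": 2,"rx": 0,"ry": 0,"rz": 0}
    - {"x": 0,"y": 0,"z": 1,"rx": 0,"ry": 0,"rz": 0}
    - {"x": 0,"y": 0,"z": 0,"rx": 0,"ry": 0,"rz": 0}
    - {"x": 0,"y": 0,"z": 0,"rx": 0,"ry": 0,"rz": 0}

```text
time_s: 35.7
ee_pos: [455.4, 102.9, 3.9]
ee_rot: [-180.0, 0.0, 17.0]
force: [-0.3, 0.0, 0.2]
gripper_width: 68.6
gripper_force: 0.0
```

Emit:
move_arm:
  plan:
    - {"x": 0,"y": 0,"z": 0,"rx": 0,"ry": 0,"rz": 0}
    - {"x": 0,"y": 0,"z": 0,"rx": 0,"ry": 0,"rz": 0}
    - {"x": 0,"y": 0,"z": 0,"rx": 0,"ry": 0,"rz": 0}
    - {"x": 0,"y": 0,"z": 0,"rx": 0,"ry": 0,"rz": 0}
    - {"x": 0,"y": 0,"z": 0,"rx": 0,"ry": 0,"rz": 0}
  grip: 0.3

```text
time_s: 36.2
ee_pos: [455.4, 102.9, 4.0]
ee_rot: [-180.0, -0.0, 17.0]
force: [0.1, -0.1, -0.0]
gripper_width: 39.9
gripper_force: 20.0
```

Emit:
move_arm:
  plan:
    - {"x": 0,"y": 0,"z": -5,"rx": 0,"ry": 0,"rz": 0}
    - {"x": 0,"y": 0,"z": -15,"rx": 0,"ry": 0,"rz": 0}
    - {"x": 0,"y": 0,"z": -20,"rx": 0,"ry": 0,"rz": -0.1}
    - {"x": 0,"y": 0,"z": -20,"rx": 0,"ry": 0,"rz": -0.13}
    - {"x": 0,"y": 0,"z": -15,"rx": 0,"ry": 0,"rz": -0.13}
    - {"x": 0,"y": 0,"z": -5,"rx": 0,"ry": 0,"rz": -0.13}
    - {"x": 0,"y": 0,"z": 0,"rx": 0,"ry": 0,"rz": -0.13}
    - {"x": 0,"y": 0,"z": 0,"rx": 0,"ry": 0,"rz": -0.13}
    - {"x": 0,"y": 0,"z": 0,"rx": 0,"ry": 0,"rz": -0.13}
    - {"x": 0,"y": 0,"z": 0,"rx": 0,"ry": 0,"rz": -0.13}

```text
time_s: 37.2
ee_pos: [455.2, 102.9, 84.2]
ee_rot: [-180.0, -0.0, 75.2]
force: [0.8, -0.2, -1.0]
gripper_width: 39.9
gripper_force: 20.0
```

Emit:
move_arm:
  plan:
    - {"x": 0,"y": 0,"z": 0,"rx": 0,"ry": 0,"rz": -0.12}
    - {"x": 0,"y": 0,"z": 0,"rx": 0,"ry": 0,"rz": 0}
    - {"x": 0,"y": 0,"z": 0,"rx": 0,"ry": 0,"rz": 0}
    - {"x": 0,"y": 0,"z": 0,"rx": 0,"ry": 0,"rz": 0}

```text
time_s: 37.6
ee_pos: [455.3, 102.9, 84.0]
ee_rot: [-180.0, -0.0, 81.7]
force: [0.2, -0.2, -1.9]
gripper_width: 39.7
gripper_force: 20.0
```

```bash
python3 -c "
from h import *
goto(527.5,-78.8,80,82)"
```

```text
pos [455.3 102.9  84. ] rpy [-1.800e+02 -1.000e-02  8.165e+01] t 37.6 | first rz=-0.0060 rad (q6 now 20) then x -169.9 y 96.8 z 4.0
```

Emit:
move_arm:
  plan:
    - {"x": 0,"y": 0,"z": 0,"rx": 0,"ry": 0,"rz": -0.006}
    - {"x": -20,"y": 12,"z": 0,"rx": 0,"ry": 0,"rz": 0}
    - {"x": -33,"y": 18.5,"z": 0,"rx": 0,"ry": 0,"rz": 0}
    - {"x": -33,"y": 18.5,"z": 0,"rx": 0,"ry": 0,"rz": 0}
    - {"x": -33,"y": 18.5,"z": 0,"rx": 0,"ry": 0,"rz": 0}
    - {"x": -33,"y": 18.5,"z": 0,"rx": 0,"ry": 0,"rz": 0}
    - {"x": -17.9,"y": 10.8,"z": 0,"rx": 0,"ry": 0,"rz": 0}
    - {"x": 0,"y": 0,"z": 0,"rx": 0,"ry": 0,"rz": 0}
    - {"x": 0,"y": 0,"z": 0,"rx": 0,"ry": 0,"rz": 0}
    - {"x": 0,"y": 0,"z": 0,"rx": 0,"ry": 0,"rz": 0}

```text
time_s: 38.6
ee_pos: [527.2, -77.8, 83.7]
ee_rot: [-179.9, -0.0, 82.1]
force: [-0.5, 0.2, -1.0]
gripper_width: 39.8
gripper_force: 20.0
```

```bash
python3 -c "
from h import *
f=look('wrist',['heat_sink','pocket_heatsink'],.2); save(f,'w9.png')
goto(527.5,-78.8,15,82)"
```

```text
wrist heat_sink p0.74 [324. 294.  83. 136.] ztop 95.9 (84.7..103.2) [528.  -63.9] [47.7 42.2] 82.2
wrist pocket_heatsink p0.71 [323. 204. 116. 108.] ztop 17.4 (7.1..18.8) [531.3 -44.2] [79.6 79.2] 82.1
pos [527.5 -77.7  84. ] rpy [-1.7999e+02 -1.0000e-02  8.2170e+01] t 38.75 | first rz=0.0029 rad (q6 now -2) then x -1.1 y 0.1 z 69.0
```

View pics/w9.png

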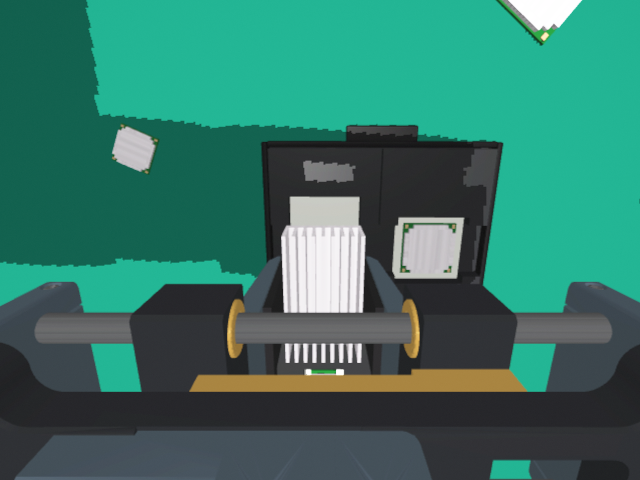

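The heat sink is aligned over the broad pocket, whose floor shows at columns 290–359 from row 197. The processor lies flat in its own pocket. I'm lowering the heat sink.

Emit:
move_arm:
  plan:
    - {"x": -0.5,"y": 0.3,"z": 10,"rx": 0,"ry": 0,"rz": 0.003}
    - {"x": 0,"y": 0,"z": 20,"rx": 0,"ry": 0,"rz": 0}
    - {"x": 0,"y": 0,"z": 15,"rx": 0,"ry": 0,"rz": 0}
    - {"x": 0,"y": 0,"z": 7,"rx": 0,"ry": 0,"rz": 0}
    - {"x": 0,"y": 0,"z": 5,"rx": 0,"ry": 0,"rz": 0}
    - {"x": 0,"y": 0,"z": 5,"rx": 0,"ry": 0,"rz": 0}
    - {"x": 0,"y": 0,"z": 4,"rx": 0,"ry": 0,"rz": 0}
    - {"x": 0,"y": 0,"z": 2,"rx": 0,"ry": 0,"rz": 0}
    - {"x": 0,"y": 0,"z": 0,"rx": 0,"ry": 0,"rz": 0}
    - {"x": 0,"y": 0,"z": 0,"rx": 0,"ry": 0,"rz": 0}

```text
time_s: 39.75
ee_pos: [528.4, -79.3, 16.2]
ee_rot: [180.0, -0.0, 81.9]
force: [-1.0, 0.4, -0.8]
gripper_width: 40.0
gripper_force: 20.0
```

Emit:
move_arm:
  plan:
    - {"x": 0,"y": 0,"z": 2,"rx": 0,"ry": 0,"rz": 0}
    - {"x": 0,"y": 0,"z": 1,"rx": 0,"ry": 0,"rz": 0}
    - {"x": 0,"y": 0,"z": 0.7,"rx": 0,"ry": 0,"rz": 0}
    - {"x": 0,"y": 0,"z": 0,"rx": 0,"ry": 0,"rz": 0}
    - {"x": 0,"y": 0,"z": 0,"rx": 0,"ry": 0,"rz": 0}

```text
time_s: 40.25
ee_pos: [528.1, -79.2, 12.2]
ee_rot: [180.0, -0.0, 81.9]
force: [0.0, -1.0, -0.5]
gripper_width: 39.7
gripper_force: 20.0
```

Emit:
move_arm:
  plan:
    - {"x": 0,"y": 0,"z": 0.4,"rx": 0,"ry": 0,"rz": 0}
    - {"x": 0,"y": 0,"z": 0.4,"rx": 0,"ry": 0,"rz": 0}
    - {"x": 0,"y": 0,"z": 0.3,"rx": 0,"ry": 0,"rz": 0}
    - {"x": 0,"y": 0,"z": 0,"rx": 0,"ry": 0,"rz": 0}
    - {"x": 0,"y": 0,"z": 0,"rx": 0,"ry": 0,"rz": 0}

```text
time_s: 40.75
ee_pos: [528.1, -79.2, 11.1]
ee_rot: [-180.0, -0.0, 81.9]
force: [-1.0, -0.5, -0.3]
gripper_width: 39.9
gripper_force: 20.0
```

Emit:
move_arm:
  plan:
    - {"x": 0,"y": 0,"z": 0.3,"rx": 0,"ry": 0,"rz": 0}
    - {"x": 0,"y": 0,"z": 0,"rx": 0,"ry": 0,"rz": 0}
    - {"x": 0,"y": 0,"z": 0,"rx": 0,"ry": 0,"rz": 0}

```text
time_s: 41.05
ee_pos: [528.2, -79.2, 11.0]
ee_rot: [180.0, -0.0, 81.9]
force: [-0.2, 0.9, 0.9]
gripper_width: 40.0
gripper_force: 20.0
```

Contact again, so I'm releasing, retracting and backing off to check everything.

Emit:
move_arm:
  plan:
    - {"x": 0,"y": 0,"z": 0,"rx": 0,"ry": 0,"rz": 0}
    - {"x": 0,"y": 0,"z": 0,"rx": 0,"ry": 0,"rz": 0}
    - {"x": 0,"y": 0,"z": 0,"rx": 0,"ry": 0,"rz": 0}
    - {"x": 0,"y": 0,"z": -3,"rx": 0,"ry": 0,"rz": 0}
    - {"x": 0,"y": 0,"z": -10,"rx": 0,"ry": 0,"rz": 0}
    - {"x": 0,"y": 0,"z": -20,"rx": 0,"ry": 0,"rz": 0}
    - {"x": 0,"y": 0,"z": -30,"rx": 0,"ry": 0,"rz": 0}
    - {"x": 0,"y": 0,"z": -35,"rx": 0,"ry": 0,"rz": 0}
    - {"x": 0,"y": 0,"z": -35,"rx": 0,"ry": 0,"rz": 0}
    - {"x": 0,"y": 0,"z": -20,"rx": 0,"ry": 0,"rz": 0}
  grip: 0.53

```text
time_s: 42.05
ee_pos: [529.3, -79.4, 167.8]
ee_rot: [179.7, 0.0, 81.9]
force: [1.0, 0.4, 0.7]
gripper_width: 48.4
gripper_force: 0.0
```

Emit:
move_arm:
  plan:
    - {"x": 20,"y": -10,"z": 0,"rx": 0,"ry": 0,"rz": 0}
    - {"x": 40,"y": -20,"z": 0,"rx": 0,"ry": 0,"rz": 0}
    - {"x": 40,"y": -20,"z": 0,"rx": 0,"ry": 0,"rz": 0}
    - {"x": 40,"y": -20,"z": 0,"rx": 0,"ry": 0,"rz": 0}
    - {"x": 40,"y": -20,"z": 0,"rx": 0,"ry": 0,"rz": 0}
    - {"x": 20,"y": -10,"z": 0,"rx": 0,"ry": 0,"rz": 0}
    - {"x": 0,"y": 0,"z": 0,"rx": 0,"ry": 0,"rz": 0}
    - {"x": 0,"y": 0,"z": 0,"rx": 0,"ry": 0,"rz": 0}

```text
time_s: 42.85
ee_pos: [457.4, 132.8, 164.5]
ee_rot: [179.9, 0.0, 82.0]
force: [-0.4, -0.5, -0.1]
gripper_width: 48.4
gripper_force: 0.0
```

```bash
python3 -c "
from h import *
f=look('top',['memory','ssd','processor','heat_sink','laptop_memory','short_ssd'],.4)
cv2.imwrite('pics/t2.png',cv2.resize(cv2.cvtColor(f['img'][150:330,120:520],cv2.COLOR_RGB2BGR),None,fx=2,fy=2))
f=look('side',['memory','ssd','processor','heat_sink'],.4)
print(state()['time_s'])"
```

```text
top memory p0.58 [457. 224.  66.  27.] ztop 9.1 (5.7..12.0) [ 585.6 -238.6] [135.3  33.9] 82.8
top ssd p0.97 [447. 263.  45.  14.] ztop 10.2 (5.2..15.5) [ 506.5 -225.6] [83.4 25.4] 83.8
top processor p0.68 [322. 320.  17.  24.] ztop 1.6 (-1.9..4.8) [399.   13.6] [30.3 28.4] 148.0
top processor p0.42 [457. 223.  66.  24.] ztop 9.1 (5.8..12.0) [ 586.7 -238.9] [134.6  32.7] 82.4
top heat_sink p0.78 [373. 251.  42.  30.] ztop 20.9 (7.0..29.3) [527.3 -79.5] [73.8 45.5] 83.5
top short_ssd p0.57 [150. 205.  15.  22.] ztop 4.2 (-0.5..8.4) [603.6 345.2] [41.7 24.9] 166.7
side processor p0.81 [316. 206.  23.  14.] ztop 11.7 (7.9..13.9) [605.  -90.2] [43.3 41.1] 171.4
side processor p0.76 [414. 265.  28.  15.] ztop 3.1 (-0.2..5.1) [399.7  13.4] [31.7 30.7] 59.9
side processor p0.64 [243. 262.  38.  28.] ztop 6.5 (1.1..8.7) [693.2  85.9] [63.5 59.2] 135.7
43.45
```

View pics/t2.png

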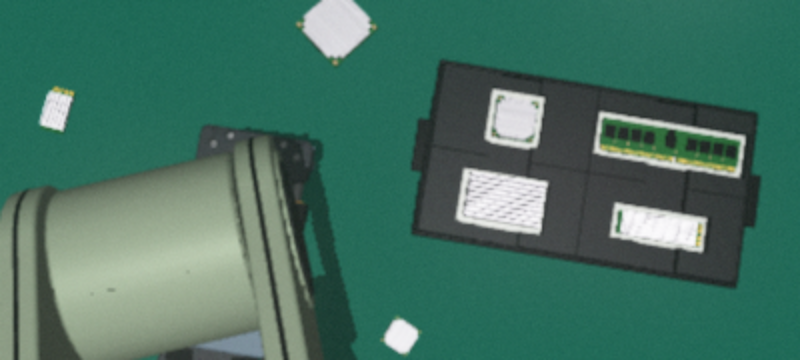

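The top crop shows all four parts seated in their pockets: processor (515,118), memory (672,145), heat sink (503,202) and SSD (658,228). The look-alikes and the other processors haven't moved. I'm handing in the job.

```bash
python3 -c "
from workcell import *
print(job_done())"
```

```text
the job is handed in; nothing more can be done
None
```

The memory module, long SSD, middle-sized processor and heat sink are each flat and right way up in their own pockets, packed in the order asked, and the job was handed in at about 43 s with the look-alikes left alone.

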